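Load a sample tray and mount it on the spindle stage

ROBOT

A 6-joint arm with a two-finger parallel gripper is mounted at the origin on a cart in front of the work surface, level with it; the furniture and walls round the work are solid. World frame = base frame: x ahead of the robot, y to its left, z up, the work surface at z = 0. Lengths are in mm, angles in rad, forces in N, time in s.
With the tool pointing down it reaches from about 350 to 875 mm from the base axis. Payload 4.2 kg.
Tool frame: the origin (TCP) lies at the very end of the fingers, on their centre line; the grasp point (between the pads) lies 19 mm behind it; z points along the fingers, y is the direction in which the jaws open and shut (so a half turn about z gives the same grasp; the last joint's range is limited). The gripper opens to 87 mm and grips with 3 to 60 N. Pads are 19 mm wide; open, the fingers measure 117 mm over their backs; the gripper's body (75 mm by 190 mm) begins 51 mm behind the grasp point.
Start: joints at [1.515, 0.385, 0.008, 0, -1.194, -0.259], TCP at [193.484, 594.275, 222.55] pointing down, gripper open.
Joint ranges: [-3.14, 3.14], [-1.21, 2.06], [-1.07, 1.41], [-3.16, 2.05], [-2.99, -0.16], [-3.1, 3.1]. Speed limits (rad/s): [2.79, 2.79, 3.14, 3.14, 3.14, 3.14].

INTERFACE

Orientations are given as a 3x3 rotation matrix whose columns are the frame's x, y, z axes.
In Python, from rig import readout, get_image, workorder gives the robot as it stands. The module is installed in compiled form; this text tells all that it offers.
- The arm moves only by the tool drive_tool, never from a script. Its argument "moves" is a list that holds one entry, the list of rows, each a list of 5 numbers: the gripper command: -1 is fully open, 1 is shut, values between are in proportion, then the shift along the tool's x, y, z in cm, then the turn about the tool's z in degrees. A call has 1 to 5 rows; each row is the pose to reach, as a shift and turn from the pose commanded when the call began, along the tool's axes at that moment; what a row does not reach only later rows make up. A row lasts 1/8 s, in which the tool goes at most 62.5 mm and 10.7 degrees, less where a joint would pass 70% of its speed; a pose out of reach is approached as far as the arm can. A call with a gripper value outside its range is refused whole. The fingers move at their own pace and stop on an object; "squeeze" is the grip in N (left out, the last holds). Time passes only in rows, so rows that repeat a pose let the fingers close. It gives the time, the measured TCP pose, the force and the opening at its end, in the units of the state.
- readout.state(): the state, without advancing time (a new reading comes with each control period).
- get_image(name): name is "scene" or "side" or "wrist"; returns a dict with "pixels" (480x640x3 uint8, red, green, blue), "mtx" (3x3 intrinsics, pixels), "rvec" (rotation vector, rad) and "tvec" (3), from world to camera coordinates, as OpenCV has them; the wrist camera has in their place "mount" (4x4, takes a point from camera to tool coordinates, whose origin is the TCP and whose axes are the flange's). Camera axes: x right, y down, z forward; pixel columns grow to the right and rows downward; lengths in mm; the calibration is good to about 2 mm. A picture is of the moment at which its call begins: read the wrist's pose just before it. There is no depth.
- workorder.hand_in(): hands the job in, once; it reports no verdict.
The state is a dict: "t": time; "joint_pos": joint angles; "joint_vel": joint speeds; "effort": joint torques, N m; "position": TCP position; "tcp_rot": TCP orientation; "ft_force": force on the tool from outside, world axes, zero at the start; "moment": the same for the moment, N m; "opening": opening from 0.0 (shut) to 1.0 (fully open).
Only numpy, scipy, OpenCV 4.12 (cv2) and the standard library are available. Lean on these libraries where they do the work, as an engineer would, in place of code of your own. Each camera call takes 0.05 s, during which the arm holds its last target.

TASK

Set up the spindle stage: slip the square spacer block over the upright spindle down onto the deck, and stand every sample jar upright in the open tray where it lies on the bench. Then carry the loaded tray level by its square hub, with all jars left standing in it, and lower the hub over the spindle until the tray rests flat on the spacer. Last, put the round cap down over the top of the hub, let go, and leave the other things on the bench where they are.

Things in the scene. Friction and masses are not known exactly. Their poses are not given: they have to be found in the camera images.
- stage_deck (a point): Fixed stage: grey square foot 110x110 mm with a round steel deck 100 mm across, 25 mm above the bench. The point is the centre of the deck's upper face, at the foot of the spindle; z is up.
- spindle_tip (a point): Top of the stage's upright steel spindle: a round rod 14 mm in diameter standing 88 mm above the deck, its last 10 mm tapered to 6 mm.
- spacer_mid (a point): Loose aluminium spacer, an upright square block 50x50 mm and 65 mm high with a 21 mm round hole right through along z. The point is its centre, 32.5 mm above its underside; x and y are square to its sides. Mass about 0.25 kg.
- tray_floor (a point): Loose open steel tray, 180x180 mm outside, rim 24 mm high above its underside, walls 4 mm, floor 4 mm thick. The point is the centre of the floor's upper face (4 mm above the underside), x and y along its sides, z up. A square hub tube, 30x30 mm outside, stands in the middle, its sides parallel to the tray's, its top 85 mm above the underside; its 21 mm round bore goes right through tray and floor. Mass about 0.5 kg.
- tray_hub (a point): Point on the axis of the tray's square hub, 70 mm above the tray's underside and 15 mm below the hub's top: a good place to grip across two opposite flat sides (30 mm). Axes as the tray's.
- cap_grip (a point): Loose round black cap 56 mm in diameter: an upside-down cup 18 mm high, open below (inside 46 mm across, 14 mm deep), with a round grip 28 mm in diameter and 30 mm tall on top (total 48 mm high). The point is on its axis 33 mm above its underside, in the grip. Seated on the hub, its underside is 14 mm below the hub's top. Mass 60 g.
- jar0_mid (a point): Screw-top sample jar, upright amber-glass cylinder 46 mm in diameter and 60 mm high with a white cap (it may be absent). The point is its centre, 30 mm above its underside; z is up along its axis. Mass about 80 g.
- jar1_mid (a point): Screw-top sample jar, upright amber-glass cylinder 46 mm in diameter and 60 mm high with a white cap (it may be absent). The point is its centre, 30 mm above its underside; z is up along its axis. Mass about 80 g.
- jar2_mid (a point): Screw-top sample jar, upright amber-glass cylinder 46 mm in diameter and 60 mm high with a white cap (it may be absent). The point is its centre, 30 mm above its underside; z is up along its axis. Mass about 80 g.
- jar3_mid (a point): Screw-top sample jar, upright amber-glass cylinder 46 mm in diameter and 60 mm high with a white cap (it may be absent). The point is its centre, 30 mm above its underside; z is up along its axis. Mass about 80 g.
- beaker_10_mid (a point): Bystander: empty glass beaker, 83 mm wide and 74 mm high; point at its centre. To be left alone.
- rinse_mid (a point): Bystander: white bottle, 68 mm in diameter, 154 mm high; point at its centre. To be left alone.
- timer_mid (a point): Bystander: small white bench timer, 24x64 mm, 52 mm high; point at its centre. To be left alone.
Not all that is in view belongs to the job. Leave any purple look-alike of the part that bears spacer_mid alone.

How it is judged:
By the outcome, as a careful person would: the job done as asked, in the order asked, and still so for the second after the job is handed in, with the robot touching nothing.
Of jar0, jar1, jar2, jar3 only 2 to 4 are there at a start; the rules pass over those that are not, and their reading is None.
At some moment in a run one of spacer, cap may be knocked a few centimetres aside while the robot is not near it.
It also fails if it takes over 210 s, if anything falls off the work surface, if the arm or the gripper's body presses on something with over 40 N, if the wrist force passes 120 N, or if a joint passes its speed limit or range.

## Working session

There is one attempt and no reset: what is moved stays moved. The work goes in short steps, Python scripts to look and compute and a tool call to move; the robot and the scene stay as the last step left them, time stands still between calls to the robot, and variables do not carry over. Pictures are saved under pics/ and viewed, and the job is handed in when it is done.

Besides the shell and the picture viewer there is one more tool, called after "Call:" as name(argument=value, ...) on one line, values as JSON. drive_tool: Moves the arm, as the interface text tells. Its arguments: {"type":"object","properties":{"moves":{"type":"array","items":{"type":"array","items":{"type":"array","items":{"type":"number"}}}},"squeeze":{"type":"number"}},"required":["moves"]}

```bash
mkdir -p pics; ls
python3 - <<'E'
from rig import readout,get_image
import cv2
s=readout.state()
for k,v in s.items(): print(k,v)
for n in("scene","side","wrist"):
    d=get_image(n); cv2.imwrite(f"pics/a_{n}.png",d["pixels"][:,:,::-1])
    print(n,{k:v for k,v in d.items() if k!="pixels"})
E
```

```text
pics
t 0.0
joint_pos [ 1.51458308e+00  3.85556245e-01  6.63391492e-03 -5.10031294e-04
 -1.19400243e+00 -2.58617158e-01]
joint_vel [ 0.00061962 -0.00075432 -0.00012262 -0.00156456  0.00107948 -0.00051663]
effort [ 2.24236605e-04 -3.90657377e+01  1.87400472e+01  4.21972588e+00
  1.09543267e-02 -1.89014427e-04]
position [193.31722239 593.71778672 221.46132314]
tcp_rot [[ 9.50790651e-01 -3.09833482e-01 -5.93083603e-04]
 [-3.09834037e-01 -9.50788339e-01 -2.09838103e-03]
 [ 8.62517243e-05  2.17887855e-03 -9.99997623e-01]]
ft_force [0.36303672 1.16997748 0.50308026]
moment [ 0.05362497  0.01352411 -0.03208142]
opening 0.9982582023129228
scene {'mtx': array([[568.59796509,   0.        , 327.68963513],
       [  0.        , 568.59796509, 241.5322045 ],
       [  0.        ,   0.        ,   1.        ]]), 'rvec': array([ 2.2760371 , -0.66179941,  0.30364935]), 'tvec': array([-485.51076222,  222.8734053 , 1632.57109311])}
side {'mtx': array([[469.72669871,   0.        , 317.68818937],
       [  0.        , 469.72669871, 247.07661873],
       [  0.        ,   0.        ,   1.        ]]), 'rvec': array([ 0.30974617, -2.72857576,  1.32149872]), 'tvec': array([ 536.5542043 ,  162.4273979 , 1151.95446934])}
wrist {'mtx': array([[370.87335558,   0.        , 321.68208335],
       [  0.        , 370.87335558, 243.23155582],
       [  0.        ,   0.        ,   1.        ]]), 'mount': array([[ 7.37909034e-04, -9.67554475e-01, -2.52661420e-01,
         6.88131135e+01],
       [ 9.99999699e-01,  7.74476145e-04, -4.52742152e-05,
        -1.25538465e-01],
       [ 2.39485512e-04, -2.52661311e-01,  9.67554755e-01,
        -1.62209012e+02],
       [ 0.00000000e+00,  0.00000000e+00,  0.00000000e+00,
         1.00000000e+00]])}
```

View pics/a_scene.png

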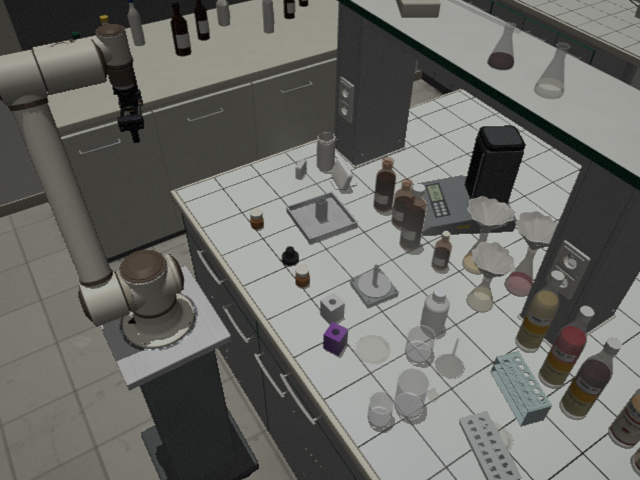

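View pics/a_side.png

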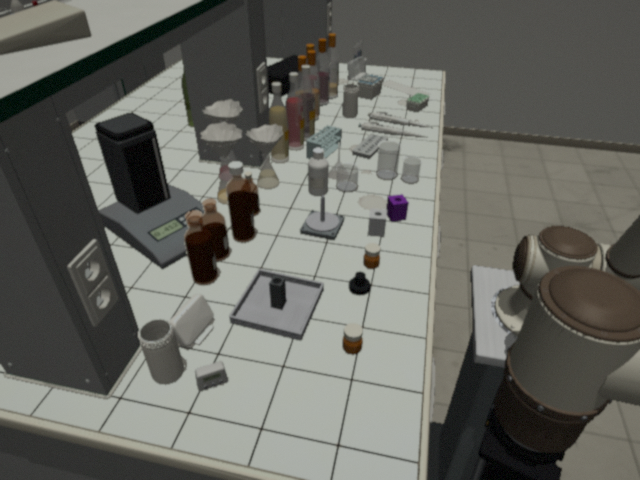

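View pics/a_wrist.png

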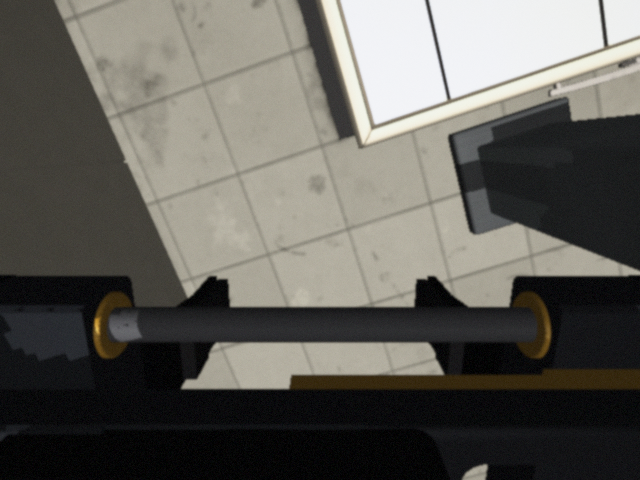

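Two jars visible (scene px ~(257,219), (302,276)), cap (290,256), spacer (332,309) with the purple decoy beside it, stage (375,285), tray (322,217). I'll zoom in for measurements.

```bash
cat > h.py <<'E'
import numpy as np,cv2
from rig import readout,get_image
def cam(n):
    s=readout.state() if n=="wrist" else None
    d=get_image(n)
    if n=="wrist":
        R=np.array(s["tcp_rot"]);T=np.eye(4);T[:3,:3]=R;T[:3,3]=s["position"]
        M=T@d["mount"]; W=np.linalg.inv(M); 
        return dict(img=d["pixels"][:,:,::-1].copy(),K=d["mtx"],R=W[:3,:3],t=W[:3,3])
    return dict(img=d["pixels"][:,:,::-1].copy(),K=d["mtx"],R=cv2.Rodrigues(np.array(d["rvec"]))[0],t=np.array(d["tvec"]))
def ray(c,uv,z):
    C=-c["R"].T@c["t"]; d=c["R"].T@np.linalg.inv(c["K"])@np.array([uv[0],uv[1],1.])
    return C+d*(z-C[2])/d[2]
def proj(c,p):
    q=c["K"]@(c["R"]@np.asarray(p,float)+c["t"]); return q[:2]/q[2]
def crop(c,x0,y0,x1,y1,f,name):
    im=cv2.resize(c["img"][y0:y1,x0:x1],None,fx=f,fy=f,interpolation=cv2.INTER_CUBIC)
    cv2.imwrite("pics/"+name,im)
E
python3 - <<'E'
from h import *
c=cam("scene"); crop(c,240,180,400,300,5,"b_s1.png"); crop(c,300,230,440,335,5,"b_s2.png")
d=cam("side"); crop(d,220,180,420,330,4,"b_d1.png")
import pickle; pickle.dump({k:{kk:v for kk,v in x.items()} for k,x in(("scene",c),("side",d))},open("c0.pkl","wb"))
for n,c,uv,z in[("jarA",c,(257,225),0),("jarB",c,(302,284),0),("cap",c,(290,262),0),("spacer top",c,(332,303),65),("deck",c,(375,285),25),("tray",c,(322,217),4),
 ("jarA",d,(353,347),0),("jarB",d,(372,262),0),("cap",d,(360,290),0),("spacer",d,(377,215),65),("deck",d,(322,222),25),("tray",d,(278,304),4)]: print(n,ray(c,uv,z).round(0))
E
```

```text
jarA [425. 203.   0.]
jarB [ 418. -103.    0.]
cap [434.  -4.   0.]
spacer top [ 425. -257.   65.]
deck [ 591. -241.   25.]
tray [632. 118.   4.]
jarA [421. 205.   0.]
jarB [ 419. -103.    0.]
cap [434.  16.  -0.]
spacer [ 428. -239.   65.]
deck [ 588. -224.   25.]
tray [625. 116.   4.]
```

View pics/b_s1.png

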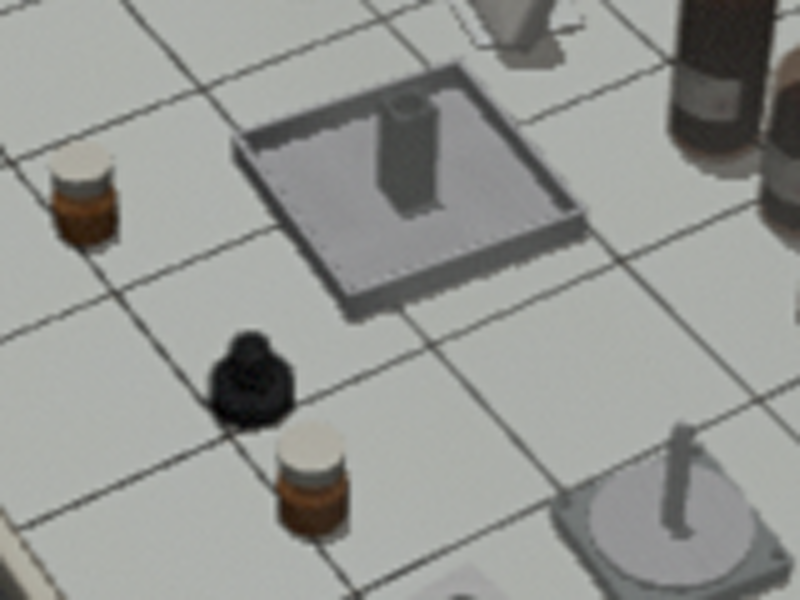

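View pics/b_s2.png

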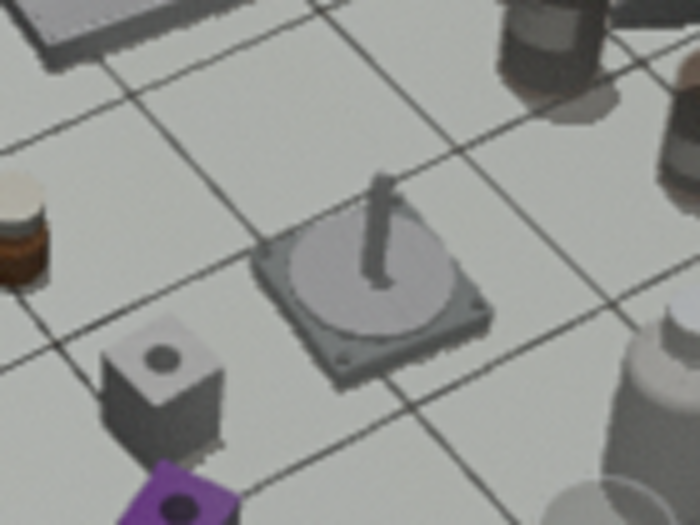

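View pics/b_d1.png

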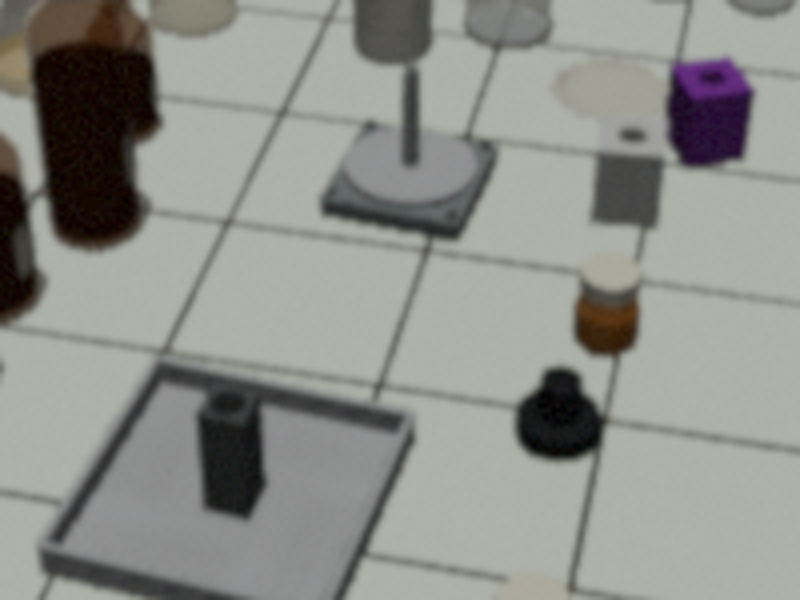

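Run:
```python
from h import *
import pickle; P=pickle.load(open("c0.pkl","rb")); S,D=P["scene"],P["side"]
f=lambda x0,y0,k:(lambda x,y:((x+.5)/k-.5+x0,(y+.5)/k-.5+y0))
s1,s2,d1=f(240,180,5),f(300,230,5),f(220,180,4)
for n,z,a,b in[("hub",85,s1(408,103),d1(231,403)),("tip",113,s2(381,176),d1(411,68)),("deck",25,s2(378,280),d1(411,162)),("spacer",65,s2(162,358),d1(632,134)),
 ("jarB",60,s1(312,445),d1(611,268)),("cap",48,s1(250,340),d1(562,377)),("jarA",60,s1(82,160),None)]:
  print(n,ray(S,a,z).round(1),None if b is None else ray(D,b,z).round(1))
print("tray corners",[ray(S,s1(*p),24)[:2].round(0) for p in((235,140),(457,65),(587,213),(350,297))],[ray(D,d1(*p),24)[:2].round(0) for p in((160,365),(413,418),(43,548))])
print("spacer",[ray(S,s2(*p),65)[:2].round(0) for p in((100,360),(170,318),(223,368),(158,405))])
```

```text
hub [625.1 115.   85. ] [622.1 117.5  85. ]
tip [ 587.8 -237.9  113. ] [ 588.4 -226.   113. ]
deck [ 590.3 -243.3   25. ] [ 589.2 -233.5   25. ]
spacer [ 428.4 -251.9   65. ] [ 427.4 -249.4   65. ]
jarB [423.3 -95.9  60. ] [421.7 -94.6  60. ]
cap [442.   10.6  48. ] [438.3   8.2  48. ]
jarA [426.2 203.5  60. ] None
tray corners [array([542., 204.]), array([716., 192.]), array([706.,  16.]), array([528.,  31.])] [array([700.,  29.]), array([527.,  41.]), array([716., 200.])]
spacer [array([ 398., -235.]), array([ 448., -230.]), array([ 454., -276.]), array([ 408., -279.])]
```

```bash
cat > g.py <<'E'
import sys
from h import *
# usage: g.py x y z yaw(deg of tool x)  -> shifts in cm, turn
def go(x,y,z,yaw):
    s=readout.state(); R=np.array(s["tcp_rot"]); p=np.array(s["position"])
    d=R.T@(np.array([x,y,z])-p)/10
    cy=np.degrees(np.arctan2(R[1,0],R[0,0])); t=-((yaw-cy+180)%360-180)
    print("t",round(s["t"],2),"pos",p.round(1),"yaw",round(cy,2),"open",round(s["opening"],3),"F",np.round(s["ft_force"],1),"q",np.round(s["joint_pos"],2))
    print("shift cm",d.round(2),"turn",round(t,2),"tilt",R[:,2].round(4))
if __name__=="__main__": go(*map(float,sys.argv[1:5]))
E
python3 g.py 440 160 300 -60
python3 - <<'E'
from h import *
import pickle; P=pickle.load(open("c0.pkl","rb")); S,D=P["scene"],P["side"]
print(ray(S,(335,331),65),ray(D,(398,199),65))
crop(S,180,120,500,340,2.5,"b_s3.png");crop(D,100,20,440,260,2.3,"b_d3.png")
E
```

```text
t 0.25 pos [193.4 594.  222. ] yaw -18.04 open 0.998 F [ 0.4 -0.5  0.3] q [ 1.51  0.39  0.01 -0.   -1.19 -0.26]
shift cm [36.89 33.64 -7.76] turn 41.96 tilt [-2.e-04 -1.e-03 -1.e+00]
[ 378.50596514 -342.84432498   65.        ] [ 376.21469594 -340.13076054   65.        ]
```

View pics/b_s3.png

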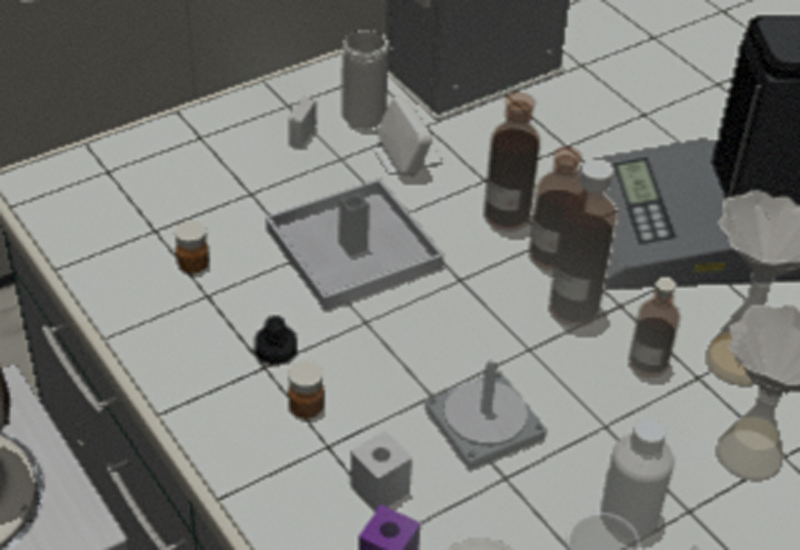

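View pics/b_d3.png

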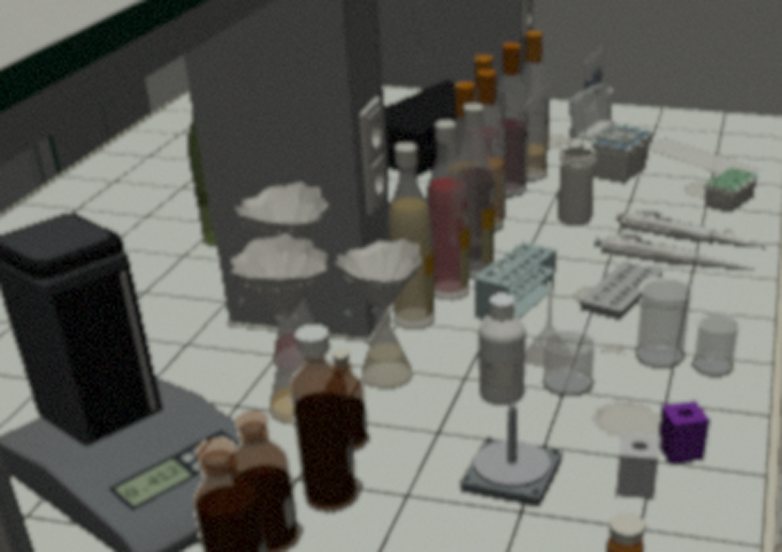

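Call:
drive_tool(moves=[[[-1, 18, 16, -3, 20], [-1, 18, 16, -5, 40], [-1, 30, 27, -7, 42], [-1, 36.9, 33.6, -7.8, 42], [-1, 36.9, 33.6, -7.8, 42]]])

```text
t: 0.88
position: [347.3, 325.0, 273.5]
tcp_rot: [[0.499, -0.867, 0.0], [-0.867, -0.499, 0.0], [-0.0, -0.001, -1.0]]
ft_force: [0.9, 0.3, 0.8]
opening: 0.996
```

Call:
drive_tool(moves=[[[-1, 0, 0, 0, 0], [-1, 0, 0, 0, 0]]])

```text
t: 1.12
position: [346.8, 326.9, 273.1]
tcp_rot: [[0.499, -0.867, -0.0], [-0.867, -0.499, 0.001], [-0.001, -0.0, -1.0]]
ft_force: [0.1, 0.1, -0.5]
opening: 0.996
```

```bash
python3 g.py 440 -230 300 -80
python3 - <<'E'
from h import *
c=cam("wrist"); cv2.imwrite("pics/c_w.png",c["img"])
import pickle; P=pickle.load(open("c0.pkl","rb")); S,D=P["scene"],P["side"]
print("rinse",ray(S,(433,330),0),ray(D,(318,192),0))
E
```

```text
t 1.12 pos [346.8 326.9 273.1] yaw -60.08 open 0.996 F [ 0.1  0.1 -0.5] q [ 1.1   0.09 -0.25 -0.   -1.22 -0.58]
shift cm [52.92 19.71 -2.73] turn 19.92 tilt [-0.e+00  6.e-04 -1.e+00]
rinse [ 645.99584891 -449.63171197    0.        ] [ 646.5351216  -426.61811106    0.        ]
```

Call:
drive_tool(moves=[[[-1, 52.9, 19.7, -2.7, 10], [-1, 52.9, 19.7, -2.7, 20], [-1, 52.9, 19.7, -2.7, 20], [-1, 52.9, 19.7, -2.7, 20], [-1, 52.9, 19.7, -2.7, 20]]])

```text
t: 1.8
position: [398.8, 18.6, 288.0]
tcp_rot: [[0.176, -0.984, 0.0], [-0.984, -0.176, 0.0], [-0.0, -0.0, -1.0]]
ft_force: [1.2, -0.1, 0.1]
opening: 0.998
```

```bash
python3 g.py 440 -200 300 -80
python3 - <<'E'
from h import *
c=cam("wrist"); cv2.imwrite("pics/c_w.png",c["img"])
E
```

```text
t 1.8 pos [398.8  18.6 288. ] yaw -79.83 open 0.998 F [ 1.2 -0.1  0.1] q [ 0.46 -0.06 -0.38  0.   -1.26 -0.28]
shift cm [22.25 -0.2  -1.2 ] turn 0.17 tilt [ 3.e-04  1.e-04 -1.e+00]
```

View pics/c_w.png

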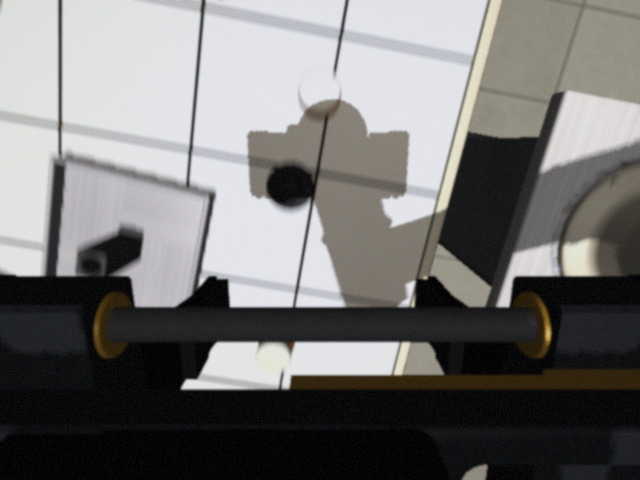

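Call:
drive_tool(moves=[[[-1, 18, -0.2, 0, 0], [-1, 18, -0.2, 0, 0], [-1, 18, -0.2, 0, 0], [-1, 18, -0.2, 0, 0], [-1, 18, -0.2, 0, 0]]])

```text
t: 2.48
position: [431.9, -157.0, 287.3]
tcp_rot: [[0.174, -0.985, -0.001], [-0.985, -0.174, 0.0], [-0.001, 0.001, -1.0]]
ft_force: [-0.5, -0.3, 0.1]
opening: 1.001
```

```bash
python3 g.py 440 -200 300 -80
python3 - <<'E'
from h import *
c=cam("wrist"); cv2.imwrite("pics/c_w2.png",c["img"])
import pickle; pickle.dump(c,open("c1.pkl","wb"))
E
```

```text
t 2.48 pos [ 431.9 -157.   287.3] yaw -79.99 open 1.001 F [-0.5 -0.3  0.1] q [ 0.01  0.05 -0.26 -0.   -1.26  0.17]
shift cm [ 4.37 -0.04 -1.28] turn 0.01 tilt [-1.4e-03  3.0e-04 -1.0e+00]
```

View pics/c_w2.png

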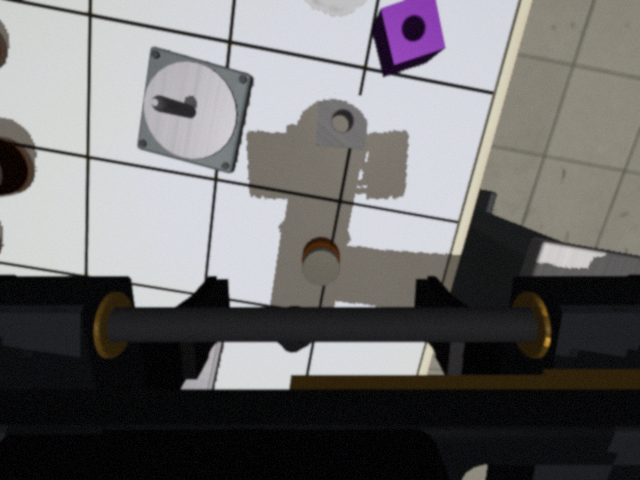

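Run:
```python
from h import *
import pickle; c=pickle.load(open("c1.pkl","rb"))
crop(c,120,30,280,150+30,5,"c_z1.png"); crop(c,300,85,380,155,8,"c_z2.png")
```

```text
(no output)
```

View pics/c_z1.png

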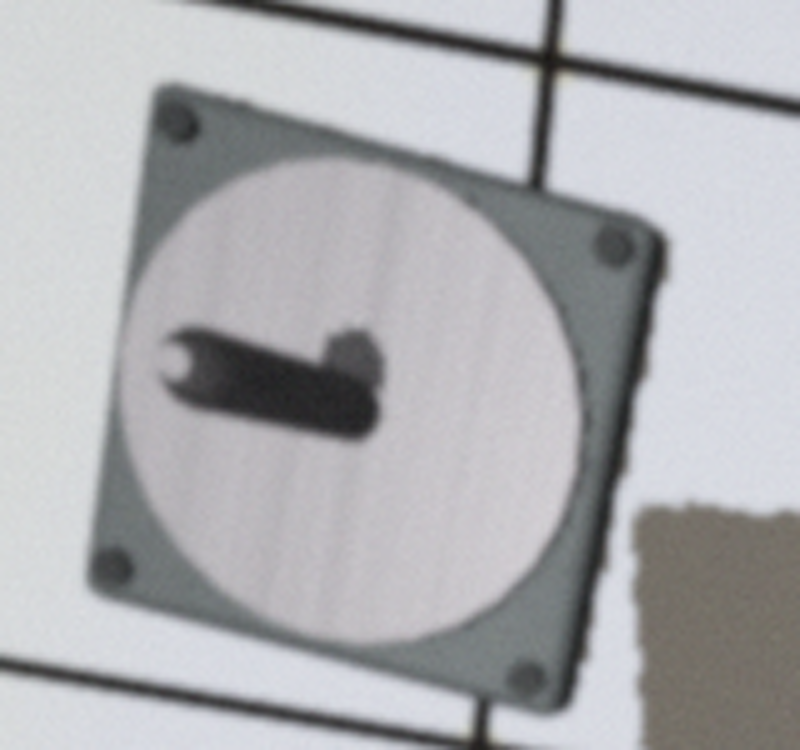

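View pics/c_z2.png

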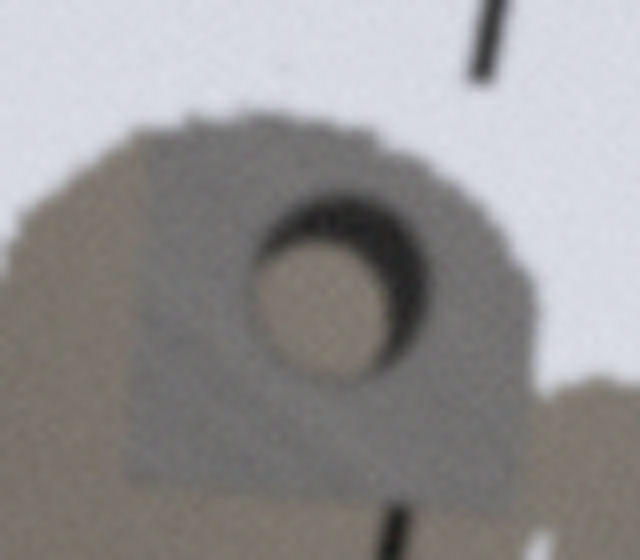

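Run:
```python
from h import *
import pickle; c=pickle.load(open("c1.pkl","rb"))
f=lambda x0,y0,k:(lambda x,y:((x+.5)/k-.5+x0,(y+.5)/k-.5+y0))
a=f(120,30,5); b=f(300,85,8)
sc=[ray(c,a(*p),21)[:2] for p in((180,120),(614,243),(527,677),(112,566))]
print("deck c",np.mean(sc,0),"sides",[np.round(sc[i]-sc[i-1],1) for i in range(4)])
print("disc",ray(c,a(351,400),25)); print("tip",ray(c,a(179,360),113)); 
print("base bottom",ray(c,a(350,412),25))
print("hole",ray(c,b(340,286),65)); 
q=[ray(c,b(*p),65)[:2] for p in((130,480),(515,510),(148,135),(535,320),(520,500))]
g=lambda u,v:np.degrees(np.arctan2(*(v-u)[::-1]))
print(np.round(q,1),g(q[0],q[1]),g(q[0],q[2]),g(q[4],q[3]))
print("jar",ray(c,(321,267),60))
```

```text
deck c [ 590.24136735 -236.18604811] sides [array([ -9.2, -93.7]), array([-92.9,   7.9]), array([ 8.4, 93.8]), array([93.7, -8. ])]
disc [ 590.67664745 -237.460907     25.        ]
tip [ 589.69867508 -236.15580658  113.        ]
base bottom [ 590.67928825 -234.96862784   25.        ]
hole [ 428.23853218 -252.48859671   65.        ]
[[ 449.8 -225.2]
 [ 401.6 -230.1]
 [ 454.5 -265.6]
 [ 403.8 -252.8]
 [ 401.2 -231.4]] -174.257282661029 -83.26917493430301 -83.1994006715293
jar [421.93445362 -97.48403234  60.        ]
```

```bash
python3 g.py 428.2 -252.4 110 -83.8
```

```text
t 2.52 pos [ 431.9 -156.6  287.6] yaw -79.92 open 1.004 F [-0.5 -0.3 -0.4] q [ 0.01  0.05 -0.26 -0.   -1.26  0.17]
shift cm [ 9.37  2.03 17.75] turn 3.88 tilt [-8.e-04  3.e-04 -1.e+00]
```

Call:
drive_tool(moves=[[[-1, 5, 1, 4, 3.9], [-1, 9.37, 2.03, 9, 3.9], [-1, 9.37, 2.03, 14, 3.9], [-1, 9.37, 2.03, 17.75, 3.9], [-1, 9.37, 2.03, 17.75, 3.9]]])

```text
t: 3.15
position: [426.4, -251.7, 108.2]
tcp_rot: [[0.108, -0.994, -0.007], [-0.994, -0.108, 0.002], [-0.002, 0.006, -1.0]]
ft_force: [-0.1, 1.1, 0.5]
opening: 1.0
```

```bash
python3 g.py 428.2 -252.4 31 -83.8;  python3 - <<'E'
from h import *
for n in("scene","side"):
    c=cam(n); crop(c,*((280,240,440,360) if n=="scene" else (300,130,460,250)),4,"d_%s.png"%n)
E
```

```text
t 3.15 pos [ 426.4 -251.7  108.2] yaw -83.79 open 1.0 F [-0.1  1.1  0.5] q [-0.2   0.29 -0.46 -0.   -0.83  0.31]
shift cm [ 0.11 -0.22  7.72] turn 0.01 tilt [-0.0066  0.0017 -1.    ]
```

View pics/d_scene.png

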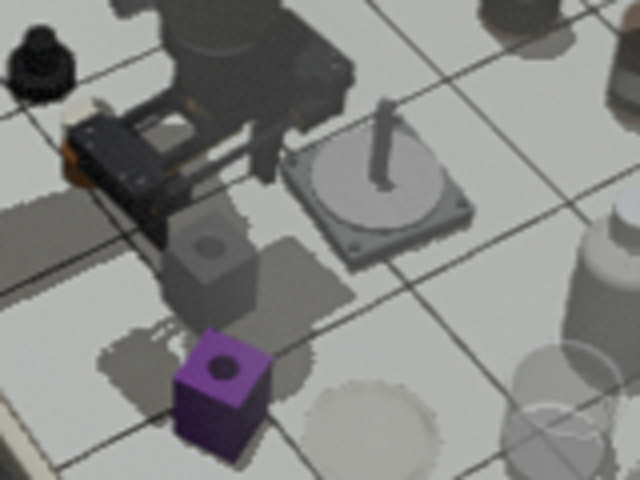

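View pics/d_side.png

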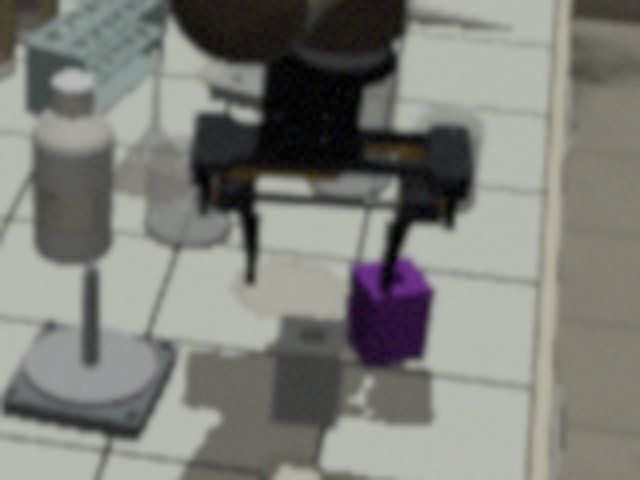

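Call:
drive_tool(moves=[[[-1, 0.1, -0.2, 4, 0], [-1, 0.1, -0.2, 7.6, 0], [-1, 0.1, -0.2, 7.6, 0], [-1, 0.1, -0.2, 7.6, 0]]])

```text
t: 3.75
position: [432.1, -254.7, 36.8]
tcp_rot: [[0.107, -0.994, 0.004], [-0.994, -0.107, -0.002], [0.002, -0.004, -1.0]]
ft_force: [0.0, 0.0, 0.5]
opening: 0.998
```

Call:
drive_tool(moves=[[[0.5, 0, 0, 0, 0], [0.5, 0, 0, 0, 0], [0.5, 0, 0, 0, 0], [0.5, 0, 0, 0, 0], [0.5, 0, 0, 0, 0]]], squeeze=25)

```text
t: 4.38
position: [429.2, -254.4, 34.5]
tcp_rot: [[0.105, -0.994, -0.002], [-0.994, -0.105, 0.0], [-0.0, 0.002, -1.0]]
ft_force: [-2.1, -0.4, 3.0]
opening: 0.576
```

```bash
python3 g.py 428.2 -252.4 150 -83.8
```

```text
t 4.38 pos [ 429.2 -254.4   34.5] yaw -83.95 open 0.576 F [-2.1 -0.4  3. ] q [-0.21  0.4  -0.53  0.   -0.64  0.31]
shift cm [ -0.22   0.1  -11.55] turn -0.15 tilt [-1.6e-03  2.0e-04 -1.0e+00]
```

Call:
drive_tool(moves=[[[0.5, 0, 0, -3, 0], [0.5, 0, 0, -7, 0], [0.5, 0, 0, -11, 0], [0.5, 0, 0, -13.5, 0], [0.5, 0, 0, -13.5, 0]]])

```text
t: 5.0
position: [430.8, -254.5, 170.6]
tcp_rot: [[0.106, -0.994, 0.004], [-0.994, -0.106, -0.001], [0.001, -0.004, -1.0]]
ft_force: [0.2, 0.8, -3.3]
opening: 0.569
```

```bash
python3 g.py 590 -238.3 170 -83.9
```

```text
t 5.0 pos [ 430.8 -254.5  170.6] yaw -83.94 open 0.569 F [ 0.2  0.8 -3.3] q [-0.21  0.22 -0.37 -0.   -0.98  0.31]
shift cm [  0.07 -16.     0.12] turn -0.04 tilt [ 3.9e-03 -6.0e-04 -1.0e+00]
```

Call:
drive_tool(moves=[[[0.5, 0.05, -5, 0, 0], [0.5, 0.05, -10, 0, 0], [0.5, 0.05, -14.5, 0, 0], [0.5, 0.05, -16, 0, 0], [0.5, 0.05, -16, 0, 0]]])

```text
t: 5.62
position: [588.4, -237.4, 166.6]
tcp_rot: [[0.106, -0.994, -0.005], [-0.994, -0.106, 0.001], [-0.002, 0.004, -1.0]]
ft_force: [-0.3, 0.2, -2.9]
opening: 0.577
```

Call:
drive_tool(moves=[[[0.5, 0, 0, 0, 0], [0.5, 0, 0, 0, 0]]])

```text
t: 5.88
position: [587.9, -238.2, 169.6]
tcp_rot: [[0.105, -0.994, -0.0], [-0.994, -0.105, 0.0], [-0.0, 0.0, -1.0]]
ft_force: [0.5, -0.3, -2.3]
opening: 0.573
```

```bash
python3 g.py 590 -238.3 170 -83.9;  python3 - <<'E'
from h import *
c=cam("wrist"); cv2.imwrite("pics/e_w.png",c["img"])
c=cam("scene"); crop(c,310,180,450,320,4,"e_s.png")
c=cam("side"); crop(c,260,120,400,260,4,"e_d.png")
E
```

```text
t 5.88 pos [ 587.9 -238.2  169.6] yaw -83.97 open 0.573 F [ 0.5 -0.3 -2.3] q [-0.13  0.44 -0.04 -0.   -1.09  0.24]
shift cm [ 0.03 -0.21 -0.04] turn -0.07 tilt [-5.e-04  2.e-04 -1.e+00]
```

View pics/e_w.png

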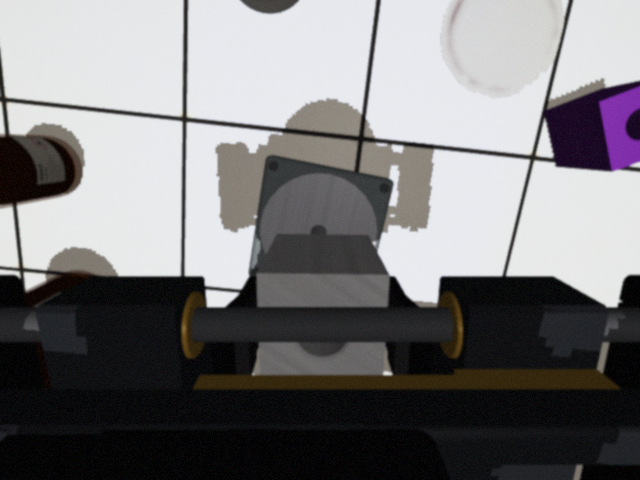

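View pics/e_s.png

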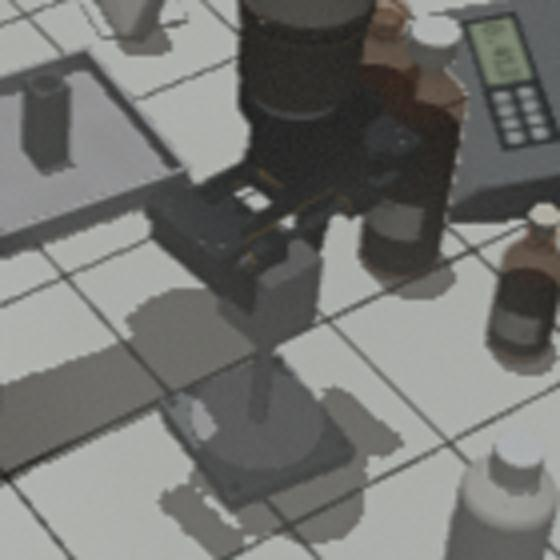

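View pics/e_d.png

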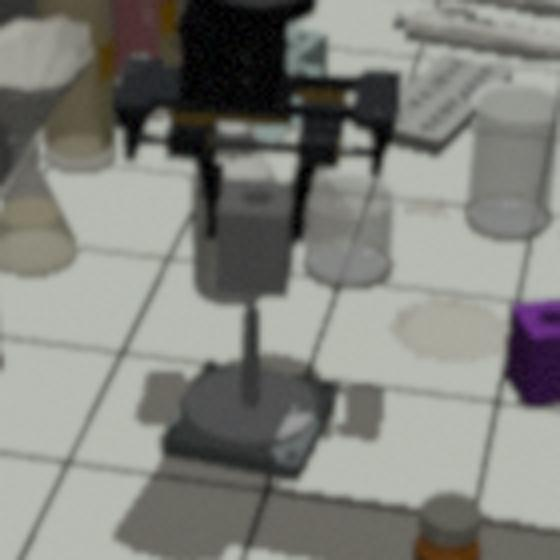

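Run:
```python
from h import *
c=cam("wrist");crop(c,230,140,410,275,4,"e_w2.png")
p=np.array(readout.state()["position"]);print(p)
R=np.array(readout.state()["tcp_rot"])
for uv in((286,236),(370,236)): print(ray(c,uv,135), R.T@(ray(c,uv,135)-p))
for n in("scene","side"):
    k=cam(n); print(n,proj(k,(590,-236.3,113)),[proj(k,p+R@np.array([a,b,34.5])).round(1) for a,b in((-27,-25),(-27,25),(23,25),(23,-25))])
for uv in((257,276),(388,276)): print(R.T@(ray(c,uv,200)-p))
```

```text
[ 588.68904627 -238.16269734  169.9314557 ]
[ 610.21782297 -257.23905029  135.        ] [ 21.23288812 -19.37954339  34.94566963]
[ 564.55314763 -262.11266079  135.        ] [21.27408727 26.54443835 34.91639948]
scene [376.08552409 264.15963544] [array([376.8, 250.3]), array([364. , 257.9]), array([375.7, 268. ]), array([388.6, 260.1])]
side [322.61120161 194.71319856] [array([313.5, 192.1]), array([331. , 193.3]), array([332.7, 184.3]), array([315.6, 183.1])]
[ 21.36797351 -24.24797774 -30.0512287 ]
[ 21.4173602   25.14870685 -30.08271178]
```

View pics/e_w2.png

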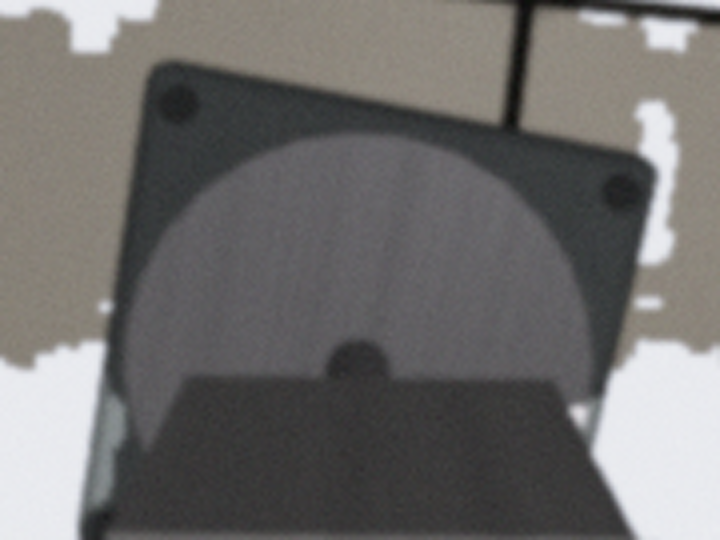

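Call:
drive_tool(moves=[[[0.5, 0.12, -0.15, 0, 0], [0.5, 0.12, -0.15, 0.8, 0], [0.5, 0.12, -0.15, 1.6, 0], [0.5, 0.12, -0.15, 2.4, 0], [0.5, 0.12, -0.15, 3.0, 0]]])

```text
t: 6.8
position: [590.4, -239.0, 138.4]
tcp_rot: [[0.106, -0.994, -0.001], [-0.994, -0.106, 0.0], [-0.0, 0.001, -1.0]]
ft_force: [-0.2, 0.1, -3.3]
opening: 0.576
```

Call:
drive_tool(moves=[[[0.5, 0, 0, 0.7, 0], [0.5, 0, 0, 1.5, 0], [0.5, 0, 0, 1.5, 0], [0.5, 0, 0, 1.5, 0]]])

```text
t: 7.3
position: [590.9, -239.1, 124.7]
tcp_rot: [[0.106, -0.994, 0.0], [-0.994, -0.106, -0.0], [0.0, -0.0, -1.0]]
ft_force: [0.2, -0.0, -2.2]
opening: 0.575
```

```bash
python3 g.py 590.5 -239.3 59.5 -83.9;  python3 - <<'E'
from h import *
c=cam("scene"); crop(c,310,180,450,320,4,"e_s.png")
c=cam("side"); crop(c,260,120,400,260,4,"e_d.png")
E
```

```text
t 7.3 pos [ 590.9 -239.1  124.7] yaw -83.93 open 0.575 F [ 0.2 -0.  -2.2] q [-0.13  0.48 -0.09  0.   -1.    0.24]
shift cm [0.01 0.05 6.52] turn -0.03 tilt [ 4.e-04 -3.e-04 -1.e+00]
```

View pics/e_s.png

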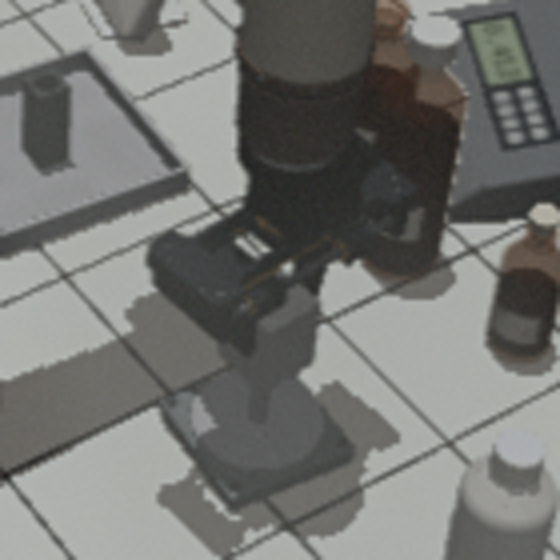

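View pics/e_d.png

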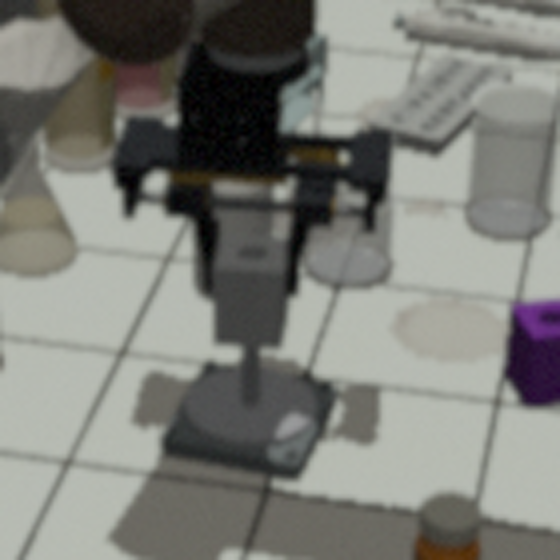

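Call:
drive_tool(moves=[[[0.5, 0, 0, 1.4, 0], [0.5, 0, 0, 2.8, 0], [0.5, 0, 0, 4.2, 0], [0.5, 0, 0, 5.5, 0], [0.5, 0, 0, 6.2, 0]]])

```text
t: 8.02
position: [590.2, -239.0, 61.0]
tcp_rot: [[0.106, -0.994, -0.002], [-0.994, -0.106, 0.0], [-0.001, 0.002, -1.0]]
ft_force: [-0.4, 0.1, -2.5]
opening: 0.572
```

Call:
drive_tool(moves=[[[0.5, 0, 0, 0.1, 0], [0.5, 0, 0, 0.2, 0], [0.5, 0, 0, 0.3, 0], [0.5, 0, 0, 0.4, 0]]])

```text
t: 8.52
position: [591.1, -239.2, 59.5]
tcp_rot: [[0.106, -0.994, 0.001], [-0.994, -0.106, -0.001], [0.001, -0.001, -1.0]]
ft_force: [-1.5, 1.3, 3.7]
opening: 0.572
```

Call:
drive_tool(moves=[[[-0.5, 0, 0, 0, 0], [-0.5, 0, 0, 0, 0], [-0.5, 0, 0, -2, 0], [-0.5, 0, 0, -6, 0], [-0.5, 0, 0, -12, 0]]])

```text
t: 9.15
position: [589.6, -238.8, 177.9]
tcp_rot: [[0.105, -0.994, -0.004], [-0.994, -0.105, 0.001], [-0.001, 0.004, -1.0]]
ft_force: [1.6, -0.6, -0.1]
opening: 0.744
```

Call:
drive_tool(moves=[[[-0.5, -5, 0, -6, 0], [-1, -10, 0, -6, 0], [-1, -12, 0, -6, 0], [-1, -12, 0, -6, 0]]])

```text
t: 9.65
position: [577.8, -118.6, 238.4]
tcp_rot: [[0.108, -0.994, -0.0], [-0.994, -0.108, 0.0], [-0.0, 0.0, -1.0]]
ft_force: [0.1, 0.6, -0.2]
opening: 0.97
```

```bash
python3 g.py 422 -97.4 120 -90;  python3 - <<'E'
from h import *
c=cam("wrist"); cv2.imwrite("pics/f_w.png",c["img"])
c=cam("side"); cv2.imwrite("pics/f_d.png",c["img"])
E
```

```text
t 9.65 pos [ 577.8 -118.6  238.4] yaw -83.81 open 0.97 F [ 0.1  0.6 -0.2] q [ 0.07  0.31 -0.06 -0.   -1.2   0.04]
shift cm [-3.79 15.26 11.84] turn 6.19 tilt [-2.e-04  0.e+00 -1.e+00]
```

View pics/f_w.png

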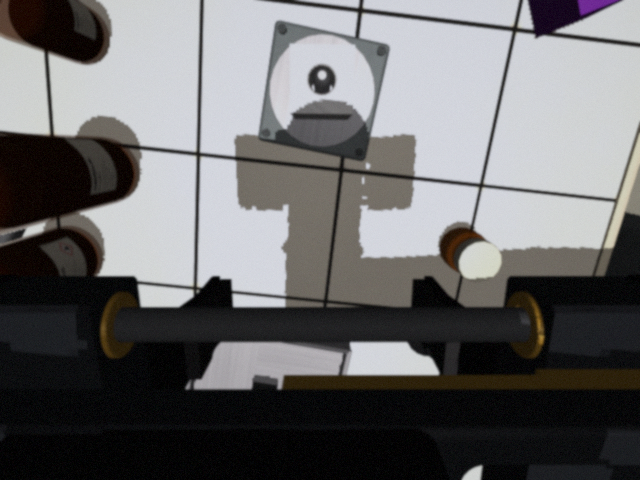

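View pics/f_d.png

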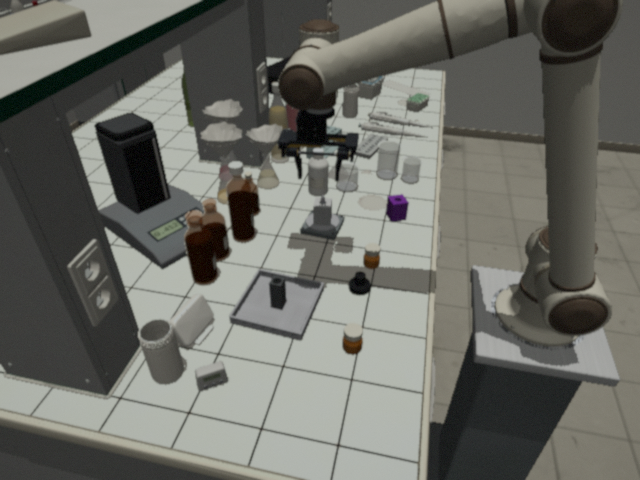

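```bash
python3 - <<'E'
from h import *
c=cam("wrist")
print(ray(c,(481,260),60),ray(c,(322,75),113))
E
python3 g.py 422 -97.2 110 -94
```

```text
[421.81555931 -99.85893678  60.        ] [ 590.03674534 -237.60276236  113.        ]
t 9.8 pos [ 577.9 -120.6  237.6] yaw -83.99 open 0.992 F [ 0.8 -0.  -0.5] q [ 0.07  0.32 -0.06  0.   -1.2   0.04]
shift cm [-3.96 15.24 12.78] turn 10.01 tilt [-1.5e-03 -3.0e-04 -1.0e+00]
```

Call:
drive_tool(moves=[[[-1, -2, 5, 2, 5], [-1, -3.8, 10, 5, 10], [-1, -3.8, 14, 8, 10], [-1, -3.85, 15.25, 11, 10], [-1, -3.85, 15.25, 12, 10]]])

```text
t: 10.42
position: [420.6, -98.6, 117.0]
tcp_rot: [[-0.07, -0.998, -0.004], [-0.998, 0.07, -0.001], [0.001, 0.004, -1.0]]
ft_force: [1.1, 0.4, -0.2]
opening: 0.997
```

```bash
python3 g.py 422 -98.3 24 -94
```

```text
t 10.43 pos [420.6 -98.6 117. ] yaw -94.03 open 0.997 F [ 1.1  0.4 -0.2] q [ 0.15  0.18 -0.59  0.   -0.81 -0.22]
shift cm [-0.05 -0.17  9.3 ] turn -0.03 tilt [-3.6e-03 -6.0e-04 -1.0e+00]
```

Call:
drive_tool(moves=[[[-1, 0, -0.05, 3, 0], [-1, 0, -0.05, 6, 0], [-1, 0, -0.05, 8.5, 0], [-1, 0, -0.05, 9.3, 0], [-1, 0, -0.05, 9.3, 0]]])

```text
t: 11.05
position: [423.8, -97.8, 25.4]
tcp_rot: [[-0.069, -0.998, 0.0], [-0.998, 0.069, -0.0], [0.0, -0.0, -1.0]]
ft_force: [0.2, 0.2, 0.7]
opening: 1.0
```

Call:
drive_tool(moves=[[[0.5, 0, 0, 0, 0], [0.5, 0, 0, 0, 0], [0.5, 0, 0, 0, 0], [0.5, 0, 0, 0, 0], [0.5, 0, 0, 0, 0]]], squeeze=12)

```text
t: 11.68
position: [422.8, -97.5, 25.6]
tcp_rot: [[-0.069, -0.998, 0.0], [-0.998, 0.069, 0.0], [-0.0, -0.0, -1.0]]
ft_force: [-0.4, 0.1, 1.5]
opening: 0.518
```

Call:
drive_tool(moves=[[[0.5, 0, 0, 0, 0], [0.5, 0, 0, 0, 0]]])

```text
t: 11.92
position: [422.8, -97.6, 25.5]
tcp_rot: [[-0.069, -0.998, -0.0], [-0.998, 0.069, -0.0], [0.0, 0.0, -1.0]]
ft_force: [-1.5, 0.9, 2.9]
opening: 0.511
```

Call:
drive_tool(moves=[[[0.5, 0, 0, -4, 0], [0.5, 0, 0, -10, 0], [0.5, -6, -3, -16, 0], [0.5, -12, -6, -20, 0], [0.5, -18, -9, -24, 0]]])

```text
t: 12.55
position: [500.1, 34.4, 236.0]
tcp_rot: [[-0.069, -0.998, 0.001], [-0.998, 0.069, 0.001], [-0.001, -0.001, -1.0]]
ft_force: [1.0, -0.2, -1.4]
opening: 0.512
```

```bash
python3 g.py 600 245 280 -94
```

```text
t 12.55 pos [500.1  34.4 236. ] yaw -93.97 open 0.512 F [ 1.  -0.2 -1.4] q [ 0.39  0.16 -0.27 -0.   -1.14 -0.46]
shift cm [-21.7   -8.51  -4.38] turn 0.03 tilt [ 7.e-04  6.e-04 -1.e+00]
```

Call:
drive_tool(moves=[[[0.5, -6, -2, -2, 0], [0.5, -12, -4.5, -4.4, 0], [0.5, -18, -7, -4.4, 0], [0.5, -21.7, -8.5, -4.4, 0], [0.5, -21.7, -8.5, -4.4, 0]]])

```text
t: 13.18
position: [599.9, 246.9, 275.7]
tcp_rot: [[-0.066, -0.998, -0.003], [-0.998, 0.066, -0.001], [0.001, 0.003, -1.0]]
ft_force: [-0.5, -0.4, -1.0]
opening: 0.513
```

Call:
drive_tool(moves=[[[0.5, 0, 0, 0, 0], [0.5, 0, 0, 0, 0]]])

```text
t: 13.42
position: [599.1, 242.6, 279.0]
tcp_rot: [[-0.07, -0.998, -0.0], [-0.998, 0.07, -0.0], [0.0, 0.0, -1.0]]
ft_force: [-0.8, 0.2, -1.2]
opening: 0.515
```

```bash
python3 g.py 600 230 270 -94;python3 - <<'E'
from h import *
c=cam("wrist"); cv2.imwrite("pics/g_w.png",c["img"])
import pickle; pickle.dump(c,open("c2.pkl","wb"))
E
```

```text
t 13.43 pos [599.1 242.6 279. ] yaw -93.99 open 0.515 F [-0.8  0.2 -1.2] q [ 0.63  0.39  0.16  0.   -1.34 -0.7 ]
shift cm [ 1.25 -0.18  0.9 ] turn 0.01 tilt [-1.e-04 -1.e-04 -1.e+00]
```

View pics/g_w.png

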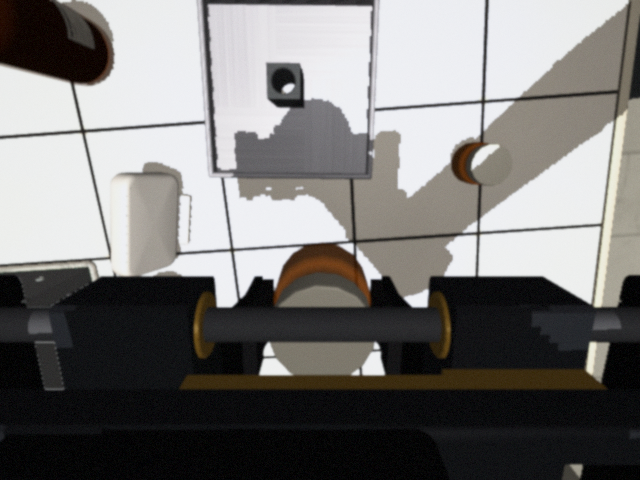

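Run:
```python
from h import *
import pickle; c=pickle.load(open("c2.pkl","rb"))
crop(c,190,0,390,190,4,"g_z.png")
print("jarA",ray(c,(491,163),60))
```

```text
jarA [425.69266675 202.04049202  60.        ]
```

View pics/g_z.png

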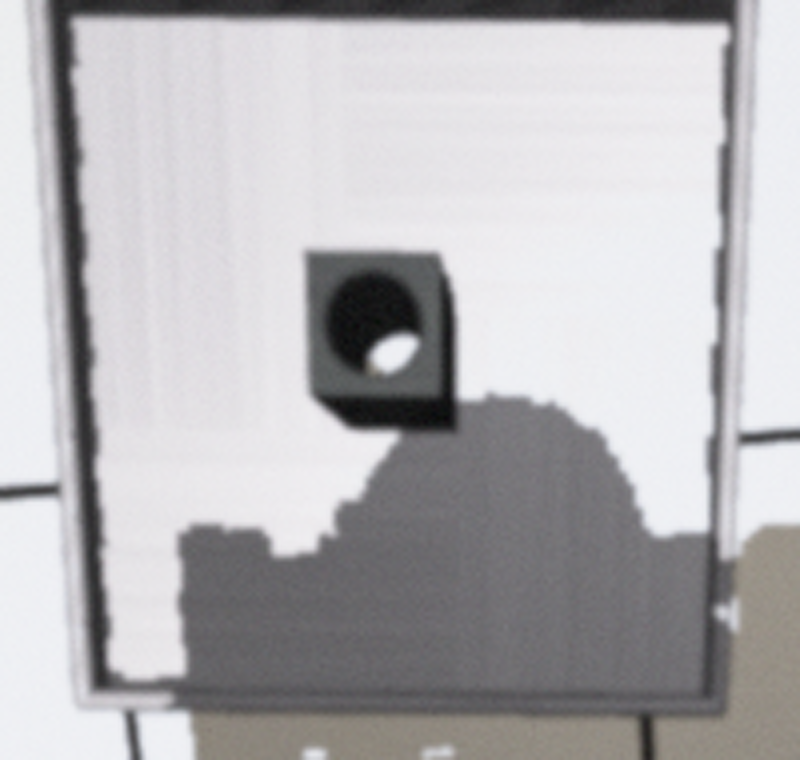

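Run:
```python
from h import *
import pickle; c=pickle.load(open("c2.pkl","rb"))
b=lambda x,y:((x+.5)/4-.5+190,(y+.5)/4-.5)
q=[ray(c,b(*p),85)[:2] for p in((305,253),(441,253),(446,396),(313,396))]
print("hub corners",np.round(q,1),np.mean(q,0),"bore",ray(c,b(375,323),85))
g=lambda u,v:np.degrees(np.arctan2(*(v-u)[::-1]))
print(g(q[0],q[1]),g(q[3],q[2]),g(q[0],q[3]),g(q[1],q[2]))
r=[ray(c,b(*p),24)[:2] for p in((78,710),(727,714),(30,0),(755,0))]
print(np.round(r,1),g(r[0],r[1]),g(r[0],r[2]),g(r[1],r[3]))
```

```text
hub corners [[638.5  99.8]
 [608.7 101.9]
 [610.  131.4]
 [639.9 129.3]] [624.28539793 115.57743565] bore [624.52588131 115.08298457  85.        ]
176.04618221949778 176.04733275935402 87.36306560922495 87.38107737414428
[[721.5 198.5]
 [541.7 212.1]
 [708.   25.1]
 [528.6  37.5]] 175.7011690012325 -94.42800595434953 -94.28245669027231
```

```bash
python3 g.py 620.4 59.5 150 -94.2
python3 - <<'E'
from h import *
import pickle; c=pickle.load(open("c2.pkl","rb"))
for uv in((110,70),(145,270),(180,200)): print(ray(c,uv,0))
E
```

```text
t 13.47 pos [599.2 242.6 279.3] yaw -94.01 open 0.512 F [ 0.3  0.1 -1.3] q [ 0.63  0.39  0.16  0.   -1.34 -0.7 ]
shift cm [18.12 -3.39 12.92] turn 0.19 tilt [ 4.e-04  3.e-04 -1.e+00]
[820.30000767  77.4106119    0.        ]
[825.70728147 308.51014476   0.        ]
[767.38425536 224.31509735   0.        ]
```

Call:
drive_tool(moves=[[[0.5, 5.5, -1, 2, 0.2], [0.5, 11, -2, 5, 0.2], [0.5, 16, -3, 8, 0.2], [0.5, 18.1, -3.4, 11.5, 0.2], [0.5, 18.1, -3.4, 12.9, 0.2]]])

```text
t: 14.1
position: [619.5, 58.1, 148.1]
tcp_rot: [[-0.076, -0.997, -0.003], [-0.997, 0.076, -0.001], [0.001, 0.003, -1.0]]
ft_force: [0.3, 0.4, -1.4]
opening: 0.513
```

Call:
drive_tool(moves=[[[0.5, 0, 0, 0, 0], [0.5, 0, 0, 0, 0]]])

```text
t: 14.35
position: [622.0, 61.9, 151.5]
tcp_rot: [[-0.071, -0.997, 0.003], [-0.997, 0.071, 0.001], [-0.001, -0.003, -1.0]]
ft_force: [-0.0, 0.4, -0.6]
opening: 0.512
```

```bash
python3 g.py 620.4 59.5 33 -94.2
```

```text
t 14.35 pos [622.   61.9 151.5] yaw -94.06 open 0.512 F [-0.   0.4 -0.6] q [ 0.36  0.44 -0.09  0.   -1.03 -0.43]
shift cm [ 0.26  0.18 11.85] turn 0.14 tilt [ 3.3e-03  6.0e-04 -1.0e+00]
```

Call:
drive_tool(moves=[[[0.5, 0.2, 0.1, 2.5, 0.1], [0.5, 0.2, 0.1, 5, 0.1], [0.5, 0.2, 0.1, 7.5, 0.1], [0.5, 0.2, 0.1, 10, 0.1], [0.5, 0.2, 0.1, 11, 0.1]]])

```text
t: 14.98
position: [620.0, 59.9, 39.6]
tcp_rot: [[-0.073, -0.997, 0.0], [-0.997, 0.073, -0.0], [0.0, -0.0, -1.0]]
ft_force: [0.7, 1.1, -1.1]
opening: 0.51
```

Call:
drive_tool(moves=[[[0.5, 0, 0, 0.2, 0], [0.5, 0, 0, 0.4, 0], [0.5, 0, 0, 0.6, 0], [0.5, 0, 0, 0.8, 0]]])

```text
t: 15.48
position: [620.2, 59.1, 32.2]
tcp_rot: [[-0.074, -0.997, 0.001], [-0.997, 0.074, 0.0], [-0.0, -0.001, -1.0]]
ft_force: [-0.2, -0.8, -2.2]
opening: 0.513
```

Call:
drive_tool(moves=[[[0.5, 0, 0, 0.1, 0], [0.5, 0, 0, 0.2, 0], [0.5, 0, 0, 0.3, 0], [0.5, 0, 0, 0.3, 0]]])

```text
t: 15.98
position: [620.0, 59.0, 29.6]
tcp_rot: [[-0.074, -0.997, 0.0], [-0.997, 0.074, -0.0], [0.0, -0.0, -1.0]]
ft_force: [-2.6, 0.6, 4.9]
opening: 0.511
```

Call:
drive_tool(moves=[[[-0.6, 0, 0, 0, 0], [-0.6, 0, 0, 0, 0], [-0.6, 0, 0, 0, 0], [-0.6, 0, 0, -3, 0], [-0.6, 0, 0, -8, 0]]])

```text
t: 16.6
position: [618.5, 58.6, 107.3]
tcp_rot: [[-0.074, -0.997, -0.005], [-0.997, 0.074, -0.002], [0.002, 0.005, -1.0]]
ft_force: [1.2, 0.2, 1.0]
opening: 0.792
```

Call:
drive_tool(moves=[[[-1, -2, 3, -6, 0], [-1, -7, 8, -6, 0], [-1, -12, 13, -6, 0], [-1, -15, 18, -6, 0], [-1, -15, 20, -4, 0]]])

```text
t: 17.23
position: [430.7, 225.9, 149.9]
tcp_rot: [[-0.071, -0.997, 0.003], [-0.997, 0.071, 0.003], [-0.004, -0.003, -1.0]]
ft_force: [0.2, -0.5, -0.1]
opening: 1.002
```

```bash
python3 g.py 425.5 202.5 110 -94.2
python3 - <<'E'
from h import *
c=cam("scene"); crop(c,220,160,420,310,4,"i_s.png")
E
```

```text
t 17.23 pos [430.7 225.9 149.9] yaw -94.07 open 1.002 F [ 0.2 -0.5 -0.1] q [ 0.82  0.22 -0.43  0.   -0.91 -0.89]
shift cm [2.38 0.37 3.98] turn 0.13 tilt [ 0.0034  0.0034 -1.    ]
```

View pics/i_s.png

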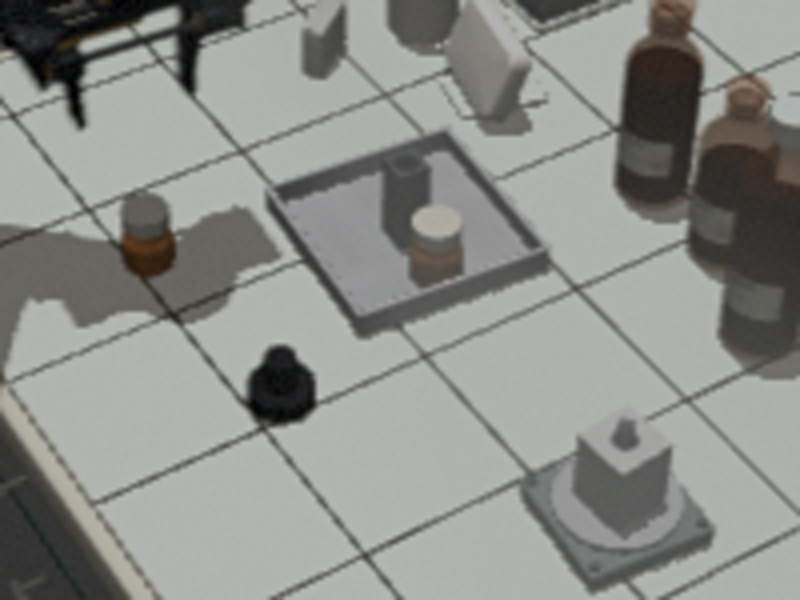

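Jar B stands in the tray; spacer is seated. Now jar A.

Call:
drive_tool(moves=[[[-1, 1.5, 0.3, 0, 0], [-1, 2.35, 0.4, 2, 0], [-1, 2.35, 0.4, 4, 0], [-1, 2.35, 0.4, 4, 0]]])

```text
t: 17.77
position: [425.7, 198.6, 107.9]
tcp_rot: [[-0.076, -0.997, -0.002], [-0.997, 0.076, -0.002], [0.002, 0.002, -1.0]]
ft_force: [0.3, -0.1, 0.2]
opening: 1.001
```

```bash
python3 g.py 425.5 202.5 25 -94.2
```

```text
t 17.77 pos [425.7 198.6 107.9] yaw -94.34 open 1.001 F [ 0.3 -0.1  0.2] q [ 0.78  0.25 -0.52 -0.   -0.8  -0.86]
shift cm [-0.4   0.03  8.29] turn -0.14 tilt [-0.002 -0.002 -1.   ]
```

Call:
drive_tool(moves=[[[-1, -0.2, 0, 2.5, 0], [-1, -0.2, 0, 5, 0], [-1, -0.2, 0, 7.5, 0], [-1, -0.2, 0, 8.3, 0], [-1, -0.2, 0, 8.3, 0]]])

```text
t: 18.4
position: [426.6, 202.2, 26.1]
tcp_rot: [[-0.074, -0.997, 0.0], [-0.997, 0.074, 0.0], [-0.0, -0.0, -1.0]]
ft_force: [0.3, 0.2, -0.7]
opening: 1.002
```

Call:
drive_tool(moves=[[[0.5, 0, 0, 0, 0], [0.5, 0, 0, 0, 0], [0.5, 0, 0, 0, 0], [0.5, 0, 0, 0, 0], [0.5, 0, 0, 0, 0]]], squeeze=12)

```text
t: 19.02
position: [425.8, 202.2, 25.8]
tcp_rot: [[-0.074, -0.997, -0.0], [-0.997, 0.074, 0.0], [0.0, 0.0, -1.0]]
ft_force: [-0.3, 0.6, 1.2]
opening: 0.517
```

Call:
drive_tool(moves=[[[0.5, 0, 0, 0, 0], [0.5, 0, 0, 0, 0]]])

```text
t: 19.27
position: [425.8, 202.2, 25.8]
tcp_rot: [[-0.074, -0.997, -0.0], [-0.997, 0.074, -0.0], [0.0, 0.0, -1.0]]
ft_force: [-1.3, 0.3, 1.7]
opening: 0.513
```

Call:
drive_tool(moves=[[[0.5, 0, 0, -4, 0], [0.5, 0, 0, -8, 0], [0.5, 0, 0, -12, 0], [0.5, 0, 0, -13, 0]]])

```text
t: 19.77
position: [427.0, 203.1, 158.1]
tcp_rot: [[-0.074, -0.997, 0.004], [-0.997, 0.074, 0.004], [-0.004, -0.004, -1.0]]
ft_force: [0.5, -0.7, -1.6]
opening: 0.511
```

```bash
python3 g.py 628.6 171.2 150 -94.2
python3 - <<'E'
from h import *
c=cam("wrist"); cv2.imwrite("pics/j_w.png",c["img"])
import pickle; pickle.dump(c,open("c3.pkl","wb"))
E
```

```text
t 19.77 pos [427.  203.1 158.1] yaw -94.23 open 0.511 F [ 0.5 -0.7 -1.6] q [ 0.79  0.19 -0.45  0.   -0.93 -0.86]
shift cm [  1.7  -20.34   0.88] turn -0.03 tilt [ 0.004   0.0036 -1.    ]
```

View pics/j_w.png

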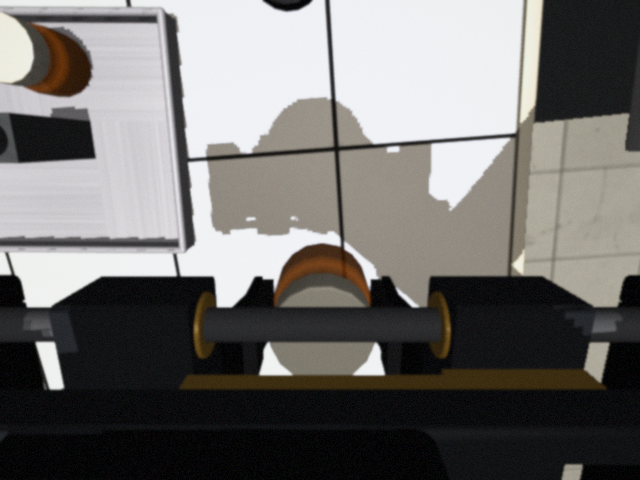

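Call:
drive_tool(moves=[[[0.5, 0.5, -5, 0.3, 0], [0.5, 1, -10, 0.7, 0], [0.5, 1.6, -15.5, 0.8, 0], [0.5, 1.7, -19.5, 0.8, 0], [0.5, 1.7, -20.3, 0.8, 0]]])

```text
t: 20.45
position: [628.0, 169.2, 144.1]
tcp_rot: [[-0.076, -0.997, -0.004], [-0.997, 0.076, -0.002], [0.002, 0.004, -1.0]]
ft_force: [-0.6, 0.8, -1.5]
opening: 0.513
```

Call:
drive_tool(moves=[[[0.5, 0, 0, 0, 0], [0.5, 0, 0, 0, 0]]])

```text
t: 20.7
position: [625.7, 170.4, 147.1]
tcp_rot: [[-0.073, -0.997, -0.002], [-0.997, 0.073, -0.001], [0.001, 0.002, -1.0]]
ft_force: [0.2, 0.1, -1.6]
opening: 0.513
```

```bash
python3 g.py 628.6 171.2 38 -94.2
```

```text
t 20.7 pos [625.7 170.4 147.1] yaw -94.2 open 0.513 F [ 0.2  0.1 -1.6] q [ 0.51  0.48 -0.03 -0.   -1.06 -0.59]
shift cm [-0.11 -0.3  10.91] turn 0.0 tilt [-1.8e-03 -5.0e-04 -1.0e+00]
```

Call:
drive_tool(moves=[[[0.5, -0.1, -0.2, 2.5, 0], [0.5, -0.1, -0.2, 5, 0], [0.5, -0.1, -0.2, 7.5, 0], [0.5, -0.1, -0.2, 10, 0], [0.5, -0.1, -0.2, 10.8, 0]]])

```text
t: 21.32
position: [627.3, 171.1, 38.6]
tcp_rot: [[-0.073, -0.997, -0.003], [-0.997, 0.073, -0.001], [0.001, 0.003, -1.0]]
ft_force: [-0.1, 0.2, -0.2]
opening: 0.513
```

Call:
drive_tool(moves=[[[0.5, 0, 0, 0.2, 0], [0.5, 0, 0, 0.4, 0], [0.5, 0, 0, 0.6, 0], [0.5, 0, 0, 0.6, 0]]])

```text
t: 21.82
position: [629.3, 171.1, 34.1]
tcp_rot: [[-0.074, -0.997, 0.0], [-0.997, 0.074, 0.0], [-0.0, -0.0, -1.0]]
ft_force: [0.0, 0.3, -0.6]
opening: 0.513
```

Call:
drive_tool(moves=[[[0.5, 0, 0, 0.2, 0], [0.5, 0, 0, 0.4, 0], [0.5, 0, 0, 0.48, 0], [0.5, 0, 0, 0.48, 0]]])

```text
t: 22.32
position: [629.3, 171.1, 29.8]
tcp_rot: [[-0.074, -0.997, 0.0], [-0.997, 0.074, -0.0], [0.0, -0.0, -1.0]]
ft_force: [-1.4, 0.7, 4.9]
opening: 0.516
```

Call:
drive_tool(moves=[[[-0.6, 0, 0, 0, 0], [-0.6, 0, 0, 0, 0], [-0.6, 0, 0, 0, 0], [-0.6, 0, 0, -3, 0], [-0.6, 0, 0, -8, 0]]])

```text
t: 22.95
position: [627.8, 170.5, 107.2]
tcp_rot: [[-0.074, -0.997, -0.005], [-0.997, 0.074, -0.002], [0.003, 0.005, -1.0]]
ft_force: [1.4, -0.1, 0.7]
opening: 0.796
```

Call:
drive_tool(moves=[[[-0.6, -2, 0, -6, 0], [-0.6, -6, 1, -12, 0], [-0.6, -7, 1, -17, 0], [-0.6, -7, 1, -17, 0]]])

```text
t: 23.45
position: [626.5, 243.9, 285.4]
tcp_rot: [[-0.072, -0.997, 0.011], [-0.997, 0.072, 0.006], [-0.007, -0.011, -1.0]]
ft_force: [-0.1, -0.4, 0.6]
opening: 0.803
```

Call:
drive_tool(moves=[[[-0.6, 0, 0, 0, 0]]])

```text
t: 23.58
position: [623.9, 241.7, 278.2]
tcp_rot: [[-0.074, -0.997, -0.001], [-0.997, 0.074, 0.0], [-0.0, 0.001, -1.0]]
ft_force: [-1.2, -0.1, -0.2]
opening: 0.8
```

```bash
python3 g.py 624.5 115.4 150 -94.2
python3 - <<'E'
from h import *
c=cam("wrist"); cv2.imwrite("pics/k_w.png",c["img"])
import pickle; pickle.dump(c,open("c4.pkl","wb"))
E
```

```text
t 23.57 pos [623.9 241.7 278.2] yaw -94.23 open 0.8 F [-1.2 -0.1 -0.2] q [ 0.61  0.43  0.22 -0.   -1.36 -0.68]
shift cm [12.59 -1.01 12.82] turn -0.03 tilt [-1.1e-03  2.0e-04 -1.0e+00]
```

View pics/k_w.png

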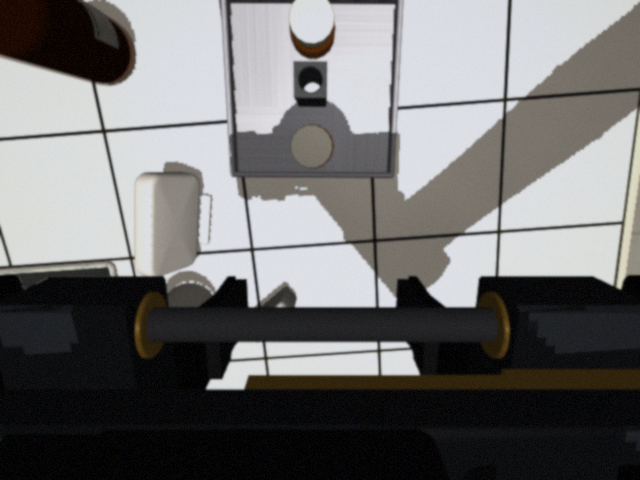

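Run:
```python
from h import *
import pickle; c=pickle.load(open("c4.pkl","rb"))
crop(c,215,0,415,185,4,"k_z.png")
```

```text
(no output)
```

View pics/k_z.png

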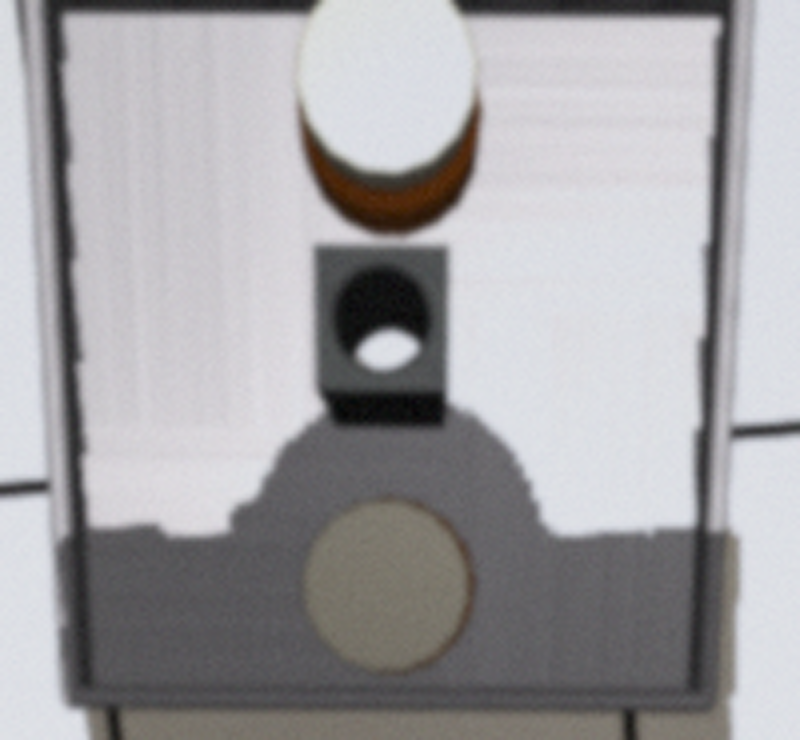

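```bash
python3 - <<'E'
from h import *
import pickle; c=pickle.load(open("c4.pkl","rb"))
b=lambda x,y:((x+.5)/4-.5+215,(y+.5)/4-.5)
q=[ray(c,b(*p),85)[:2] for p in((316,247),(448,249),(446,391),(320,391))]
print(np.mean(q,0),ray(c,b(382,318),85), "jars",ray(c,b(389,585),64),ray(c,b(389,85),64))
r=[ray(c,b(*p),24)[:2] for p in((62,705),(718,707))]; print(np.round(r,1))
E
python3 g.py 624.5 115.4 150 -94.2
```

```text
[624.6177895  115.45717437] [624.69291929 114.97562537  85.        ] jars [628.23282823 172.16550231  64.        ] [619.4861486   62.88386898  64.        ]
[[722.1 197.5]
 [540.9 211.3]]
t 23.62 pos [623.7 241.3 277.2] yaw -94.25 open 0.797 F [ 0.2 -0.2  0.1] q [ 0.61  0.43  0.22 -0.   -1.36 -0.68]
shift cm [12.53 -1.05 12.73] turn -0.05 tilt [-0.0028 -0.001  -1.    ]
```

Call:
drive_tool(moves=[[[-0.3, 5, -0.4, 3, 0], [-0.3, 10, -0.8, 6, 0], [-0.3, 12.5, -1.05, 10, 0], [-0.3, 12.5, -1.05, 12.7, 0], [-0.3, 12.5, -1.05, 12.7, 0]]])

```text
t: 24.25
position: [623.3, 114.4, 147.8]
tcp_rot: [[-0.076, -0.997, -0.008], [-0.997, 0.076, -0.003], [0.004, 0.008, -1.0]]
ft_force: [-0.1, -0.1, -0.1]
opening: 0.653
```

Call:
drive_tool(moves=[[[-0.3, 0, 0, 0, 0], [-0.3, 0, 0, 0, 0]]])

```text
t: 24.5
position: [626.4, 116.8, 153.3]
tcp_rot: [[-0.073, -0.997, 0.002], [-0.997, 0.073, 0.001], [-0.001, -0.002, -1.0]]
ft_force: [-0.2, 0.5, -0.3]
opening: 0.649
```

```bash
python3 g.py 624.6 115.4 52 -94.2
```

```text
t 24.5 pos [626.4 116.8 153.3] yaw -94.2 open 0.649 F [-0.2  0.5 -0.3] q [ 0.44  0.46 -0.06  0.   -1.05 -0.51]
shift cm [ 0.16  0.19 10.13] turn 0.0 tilt [ 2.4e-03  8.0e-04 -1.0e+00]
```

Call:
drive_tool(moves=[[[-0.3, 0.1, 0.1, 2.5, 0], [-0.3, 0.1, 0.1, 5, 0], [-0.3, 0.1, 0.1, 7.5, 0], [-0.3, 0.1, 0.1, 9.6, 0], [-0.3, 0.1, 0.1, 10, 0]]])

```text
t: 25.12
position: [624.1, 115.5, 51.4]
tcp_rot: [[-0.073, -0.997, -0.001], [-0.997, 0.073, -0.001], [0.001, 0.001, -1.0]]
ft_force: [-0.9, 0.4, -0.2]
opening: 0.651
```

Call:
drive_tool(moves=[[[-0.3, 0, 0, 0, 0], [-0.3, 0, 0, 0, 0]]])

```text
t: 25.38
position: [625.4, 115.7, 53.3]
tcp_rot: [[-0.073, -0.997, 0.002], [-0.997, 0.073, 0.001], [-0.001, -0.002, -1.0]]
ft_force: [0.3, -0.5, -0.4]
opening: 0.651
```

```bash
python3 g.py 624.6 115.4 51 -94.2
python3 - <<'E'
from h import *
c=cam("scene"); crop(c,240,120,400,270,4,"l_s.png")
E
```

```text
t 25.38 pos [625.4 115.7  53.3] yaw -94.21 open 0.651 F [ 0.3 -0.5 -0.4] q [ 0.44  0.56 -0.17  0.   -0.84 -0.51]
shift cm [0.04 0.08 0.23] turn -0.01 tilt [ 2.4e-03  9.0e-04 -1.0e+00]
```

View pics/l_s.png

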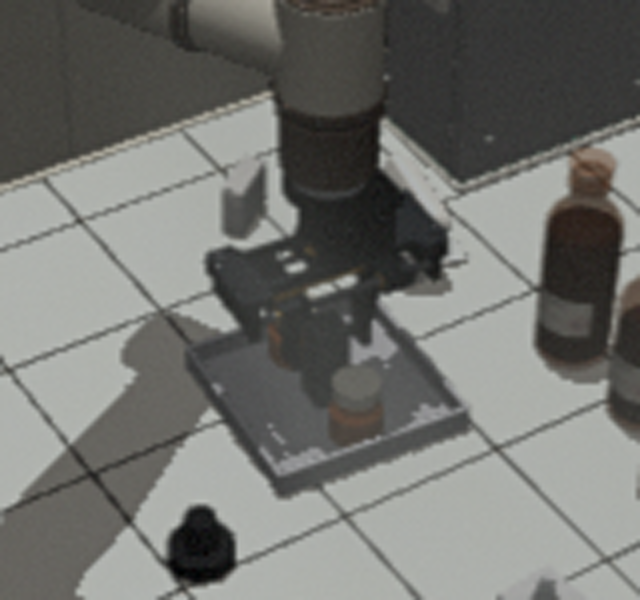

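Call:
drive_tool(moves=[[[0.8, 0, 0.05, 0.1, 0], [0.8, 0, 0.05, 0.1, 0], [0.8, 0, 0.05, 0.1, 0], [0.8, 0, 0.05, 0.1, 0], [0.8, 0, 0.05, 0.1, 0]]], squeeze=50)

```text
t: 26.05
position: [624.4, 115.4, 51.0]
tcp_rot: [[-0.074, -0.997, 0.001], [-0.997, 0.074, 0.0], [-0.0, -0.001, -1.0]]
ft_force: [0.8, -0.6, -0.1]
opening: 0.339
```

Call:
drive_tool(moves=[[[0.8, 0, 0, 0, 0], [0.8, 0, 0, 0, 0], [0.8, 0, 0, 0, 0]]])

```text
t: 26.42
position: [624.4, 115.4, 51.0]
tcp_rot: [[-0.074, -0.997, 0.001], [-0.997, 0.074, 0.0], [-0.0, -0.001, -1.0]]
ft_force: [1.7, -0.3, -1.3]
opening: 0.339
```

Call:
drive_tool(moves=[[[0.8, 0, 0, -0.3, 0], [0.8, 0, 0, -0.6, 0], [0.8, 0, 0, -1, 0], [0.8, 0, 0, -1.5, 0], [0.8, 0, 0, -2, 0]]])

```text
t: 27.05
position: [623.9, 115.3, 71.2]
tcp_rot: [[-0.074, -0.997, -0.0], [-0.997, 0.074, 0.0], [-0.0, 0.0, -1.0]]
ft_force: [0.2, 0.7, -7.0]
opening: 0.341
```

```bash
python3 g.py 624.6 115.4 200 -94.2
python3 - <<'E'
from h import *
c=cam("scene"); crop(c,240,120,400,270,4,"l_s2.png")
c=cam("side"); crop(c,200,200,360,350,4,"l_d2.png")
E
```

```text
t 27.05 pos [623.9 115.3  71.2] yaw -94.24 open 0.341 F [ 0.2  0.7 -7. ] q [ 0.44  0.54 -0.15 -0.   -0.88 -0.51]
shift cm [-1.000e-02 -6.000e-02 -1.288e+01] turn -0.04 tilt [-1.e-04  0.e+00 -1.e+00]
```

View pics/l_s2.png

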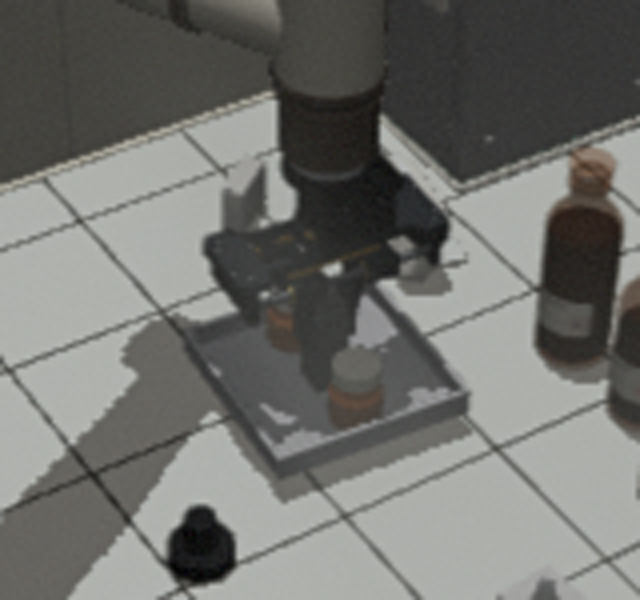

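View pics/l_d2.png

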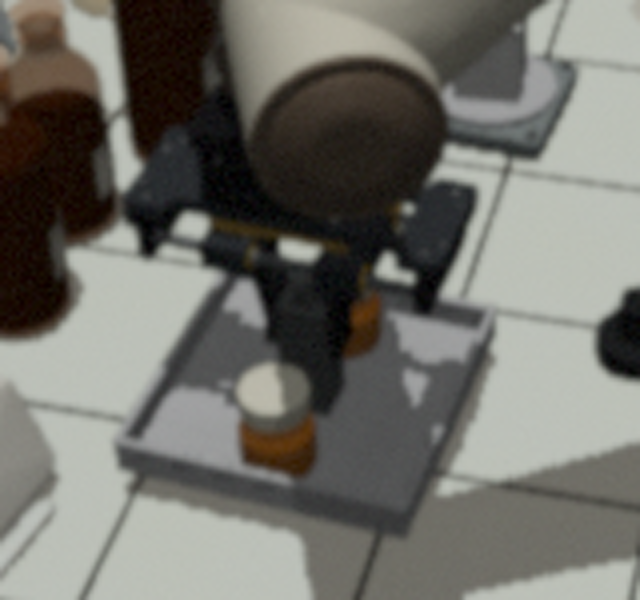

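```bash
python3 - <<'E'
from h import *
import pickle; P=pickle.load(open("c0.pkl","rb")); S,D=P["scene"],P["side"]
for n,uv in(("b1",(385,207)),("b2",(402,225)),("b3",(411,246)),("small",(441,267))): print(n,ray(S,uv,0).round(0))
for n,uv in(("b1",(203,277)),("b2",(217,255)),("b3",(243,238)),("small",(255,212)),): print(n,ray(D,uv,0).round(0))
E
python3 g.py 590 -200 200 -94.2
```

```text
b1 [851.  50.   0.]
b2 [844. -55.   0.]
b3 [ 807. -151.    0.]
small [ 828. -274.    0.]
b1 [850.  61.   0.]
b2 [849. -34.  -0.]
b3 [ 805. -125.    0.]
small [ 815. -263.    0.]
t 27.15 pos [624.6 115.5  71.9] yaw -94.23 open 0.341 F [-0.1  0.2 -7.6] q [ 0.44  0.54 -0.15  0.   -0.88 -0.51]
shift cm [ 31.71   1.1  -12.84] turn -0.03 tilt [ 1.7e-03  7.0e-04 -1.0e+00]
```

Call:
drive_tool(moves=[[[0.8, 0, 0, -1, 0], [0.8, 0, 0, -3, 0], [0.8, 0, 0, -5.5, 0], [0.8, 0, 0, -8, 0], [0.8, 0, 0, -10, 0]]])

```text
t: 27.78
position: [624.2, 115.4, 172.6]
tcp_rot: [[-0.074, -0.997, 0.001], [-0.997, 0.074, 0.001], [-0.001, -0.001, -1.0]]
ft_force: [-0.4, -0.6, -7.4]
opening: 0.345
```

Call:
drive_tool(moves=[[[0.8, 0.5, 0, -1.2, 0], [0.8, 2, 0.1, -2, 0], [0.8, 4, 0.2, -2.6, 0], [0.8, 6.5, 0.25, -2.8, 0], [0.8, 9, 0.3, -2.8, 0]]])

```text
t: 28.4
position: [613.8, 23.4, 198.6]
tcp_rot: [[-0.075, -0.997, -0.001], [-0.997, 0.075, -0.0], [0.0, 0.001, -1.0]]
ft_force: [0.6, -0.5, -6.4]
opening: 0.342
```

Call:
drive_tool(moves=[[[0.8, 2.5, 0.1, 0, 0], [0.8, 5, 0.2, 0, 0], [0.8, 7.5, 0.3, 0, 0], [0.8, 10, 0.4, 0, 0], [0.8, 12, 0.5, 0, 0]]])

```text
t: 29.02
position: [599.5, -95.9, 198.4]
tcp_rot: [[-0.076, -0.997, -0.001], [-0.997, 0.076, -0.0], [0.0, 0.001, -1.0]]
ft_force: [0.0, -0.4, -6.0]
opening: 0.341
```

```bash
python3 g.py 590 -200 200 -94.2
```

```text
t 29.02 pos [599.5 -95.9 198.4] yaw -94.33 open 0.341 F [ 0.  -0.4 -6. ] q [ 0.11  0.37 -0.07 -0.   -1.13 -0.18]
shift cm [10.45  0.16 -0.16] turn -0.13 tilt [-1.4e-03 -1.0e-04 -1.0e+00]
```

Call:
drive_tool(moves=[[[0.8, 2, 0, 0, 0], [0.8, 4.5, 0, 0, 0], [0.8, 7, 0, 0, 0], [0.8, 9.5, -0.05, 0, 0], [0.8, 11.5, -0.1, 0, 0]]])

```text
t: 29.65
position: [592.8, -209.8, 198.7]
tcp_rot: [[-0.074, -0.997, -0.0], [-0.997, 0.074, 0.0], [-0.0, 0.0, -1.0]]
ft_force: [0.5, 0.1, -6.8]
opening: 0.344
```

Call:
drive_tool(moves=[[[0.8, 1.2, 0, 0, 0], [0.8, 2, 0, 0, 0], [0.8, 2.5, 0, 0, 0], [0.8, 2.6, 0, 0, 0], [0.8, 2.6, 0, 0, 0]]])

```text
t: 30.28
position: [591.2, -233.8, 198.9]
tcp_rot: [[-0.073, -0.997, 0.0], [-0.997, 0.073, 0.0], [-0.0, -0.0, -1.0]]
ft_force: [-0.7, 0.2, -6.3]
opening: 0.345
```

```bash
python3 g.py 590 -236.9 190 -94.2
python3 - <<'E'
from h import *
c=cam("scene"); crop(c,290,160,470,320,4,"m_s.png")
c=cam("side"); crop(c,230,110,410,260,4,"m_d.png")
c=cam("wrist"); cv2.imwrite("pics/m_w.png",c["img"])
E
```

```text
t 30.27 pos [ 591.2 -233.8  198.9] yaw -94.21 open 0.345 F [-0.7  0.2 -6.3] q [-0.12  0.42  0.   -0.   -1.15  0.05]
shift cm [0.32 0.1  0.89] turn -0.01 tilt [ 1.e-04  1.e-04 -1.e+00]
```

View pics/m_s.png

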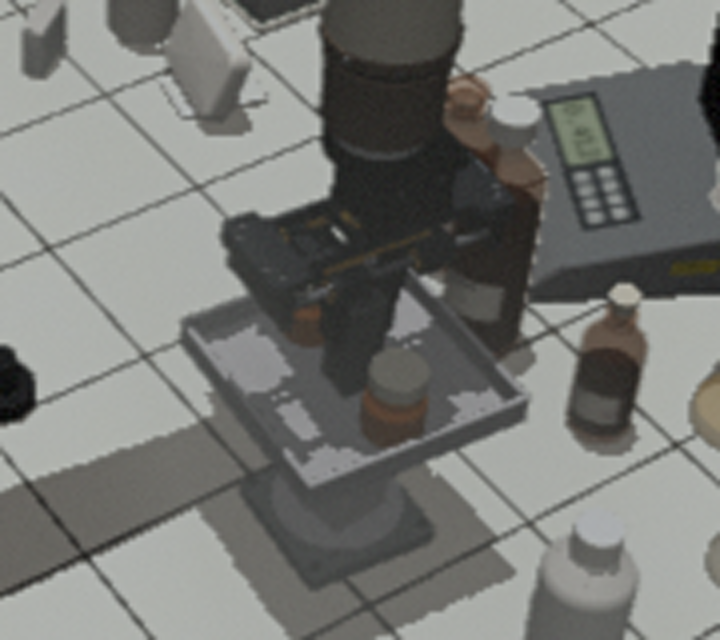

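View pics/m_d.png

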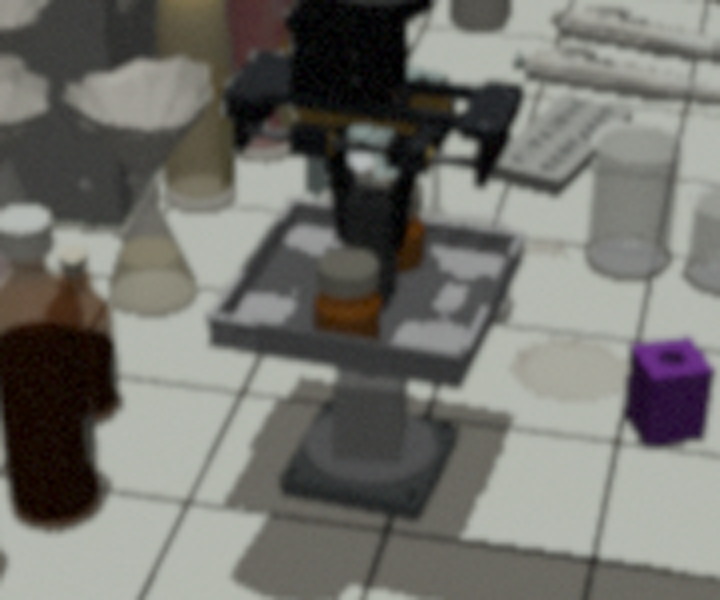

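View pics/m_w.png

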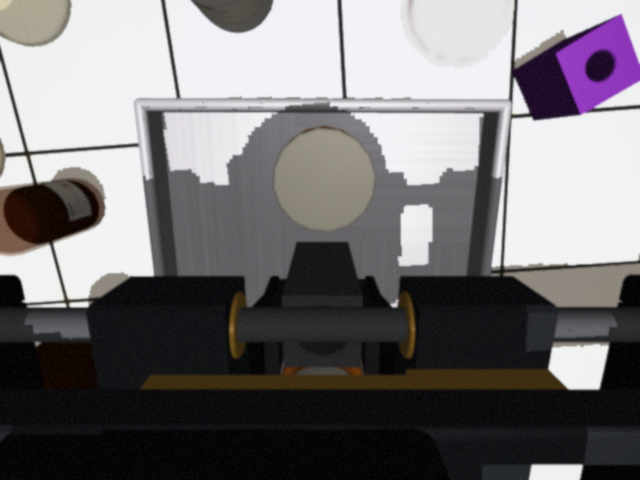

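Run:
```python
from h import *
c=cam("wrist"); s=readout.state();p=np.array(s["position"]);R=np.array(s["tcp_rot"])
for uv in((137,101),(509,101)): print((R.T@(ray(c,uv,p[2]-27)-p)).round(1))
```

```text
[ 89.6 -88.6  27. ]
[89.7 89.7 27. ]
```

Call:
drive_tool(moves=[[[0.8, 0.2, 0.1, 0.3, 0], [0.8, 0.32, 0.1, 0.8, 0], [0.8, 0.32, 0.1, 1.6, 0], [0.8, 0.32, 0.1, 2.4, 0], [0.8, 0.32, 0.1, 2.8, 0]]])

```text
t: 31.1
position: [589.5, -237.2, 169.8]
tcp_rot: [[-0.074, -0.997, -0.002], [-0.997, 0.074, 0.0], [-0.0, 0.002, -1.0]]
ft_force: [-0.3, 0.2, -7.4]
opening: 0.336
```

Call:
drive_tool(moves=[[[0.8, 0, 0, 0, 0], [0.8, 0, 0, 0, 0]]])

```text
t: 31.35
position: [590.2, -237.4, 171.3]
tcp_rot: [[-0.074, -0.997, 0.001], [-0.997, 0.074, -0.0], [0.0, -0.001, -1.0]]
ft_force: [0.1, 0.6, -6.6]
opening: 0.343
```

```bash
python3 g.py 590 -236.9 160 -94.2
```

```text
t 31.35 pos [ 590.2 -237.4  171.3] yaw -94.23 open 0.343 F [ 0.1  0.6 -6.6] q [-0.13  0.44 -0.04  0.   -1.09  0.05]
shift cm [-0.05  0.02  1.13] turn -0.03 tilt [ 8.e-04 -3.e-04 -1.e+00]
```

Call:
drive_tool(moves=[[[0.8, 0, 0, 0.3, 0], [0.8, 0, 0, 0.7, 0], [0.8, 0, 0, 1.1, 0], [0.8, 0, 0, 1.5, 0], [0.8, 0, 0, 1.8, 0]]])

```text
t: 31.98
position: [589.8, -237.3, 152.5]
tcp_rot: [[-0.074, -0.997, -0.0], [-0.997, 0.074, 0.0], [-0.0, 0.0, -1.0]]
ft_force: [-0.3, -0.5, -7.1]
opening: 0.337
```

```bash
python3 g.py 590 -236.9 142 -94.2
```

```text
t 31.98 pos [ 589.8 -237.3  152.5] yaw -94.24 open 0.337 F [-0.3 -0.5 -7.1] q [-0.13  0.46 -0.06 -0.   -1.05  0.05]
shift cm [-0.04 -0.02  1.05] turn -0.04 tilt [-4.e-04  1.e-04 -1.e+00]
```

No contact; the bore is over the tip. Lower to the spacer.

Call:
drive_tool(moves=[[[0.8, 0, 0, 0.3, 0], [0.8, 0, 0, 0.6, 0], [0.8, 0, 0, 0.85, 0], [0.8, 0, 0, 0.95, 0], [0.8, 0, 0, 1.0, 0]]])

```text
t: 32.6
position: [589.9, -237.3, 142.9]
tcp_rot: [[-0.074, -0.997, 0.0], [-0.997, 0.074, -0.0], [0.0, -0.0, -1.0]]
ft_force: [0.1, -0.2, -6.1]
opening: 0.343
```

Call:
drive_tool(moves=[[[0.8, 0, 0, 0.05, 0], [0.8, 0, 0, 0.1, 0], [0.8, 0, 0, 0.15, 0], [0.8, 0, 0, 0.15, 0]]])

```text
t: 33.1
position: [589.9, -237.3, 141.4]
tcp_rot: [[-0.074, -0.997, -0.0], [-0.997, 0.074, 0.0], [0.0, 0.0, -1.0]]
ft_force: [-0.5, 0.5, -7.5]
opening: 0.342
```

Call:
drive_tool(moves=[[[0.8, 0, 0, 0.04, 0], [0.8, 0, 0, 0.08, 0], [0.8, 0, 0, 0.1, 0], [0.8, 0, 0, 0.1, 0]]])

```text
t: 33.6
position: [590.0, -237.4, 141.0]
tcp_rot: [[-0.074, -0.997, 0.0], [-0.997, 0.074, -0.0], [0.0, -0.0, -1.0]]
ft_force: [-0.9, 0.7, -1.7]
opening: 0.345
```

Call:
drive_tool(moves=[[[0.8, 0, 0, 0.05, 0], [0.8, 0, 0, 0.05, 0]]])

```text
t: 33.85
position: [590.0, -237.4, 141.0]
tcp_rot: [[-0.074, -0.997, 0.001], [-0.997, 0.074, -0.001], [0.0, -0.001, -1.0]]
ft_force: [-2.0, 2.2, 2.7]
opening: 0.34
```

Call:
drive_tool(moves=[[[0, 0, 0, 0, 0], [0, 0, 0, 0, 0], [0, 0, 0, 0, 0], [0, 0, 0, -1, 0], [0, 0, 0, -3, 0]]])

```text
t: 34.48
position: [589.6, -237.3, 170.0]
tcp_rot: [[-0.074, -0.997, -0.001], [-0.997, 0.074, 0.0], [0.0, 0.001, -1.0]]
ft_force: [1.0, 0.2, 0.6]
opening: 0.501
```

Call:
drive_tool(moves=[[[0, 0, 0, -3, 0], [0, -1, 0, -7, 0], [0, -5, 0, -11, 0], [-1, -10, 0, -14, 0], [-1, -12, 0, -14, 0]]])

```text
t: 35.1
position: [600.2, -115.8, 314.1]
tcp_rot: [[-0.072, -0.997, 0.008], [-0.997, 0.072, -0.0], [-0.0, -0.008, -1.0]]
ft_force: [0.6, 0.0, -0.3]
opening: 0.647
```

```bash
python3 g.py 440 110 250 -94
python3 - <<'E'
from h import *
c=cam("scene"); cv2.imwrite("pics/n_s.png",c["img"]); crop(c,290,180,470,320,4,"n_s2.png")
c=cam("side"); crop(c,230,130,430,300,4,"n_d.png")
c=cam("wrist"); cv2.imwrite("pics/n_w.png",c["img"])
import pickle; pickle.dump(c,open("c5.pkl","wb"))
E
```

```text
t 35.1 pos [ 600.2 -115.8  314.1] yaw -94.11 open 0.647 F [ 0.6  0.  -0.3] q [ 0.07  0.31  0.13  0.   -1.38 -0.15]
shift cm [-21.38  17.65   6.28] turn -0.11 tilt [ 8.e-03 -3.e-04 -1.e+00]
```

View pics/n_s2.png

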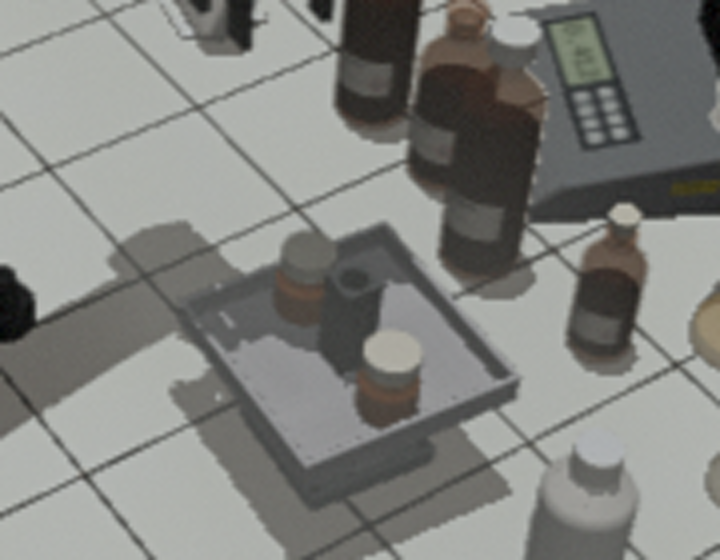

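View pics/n_d.png

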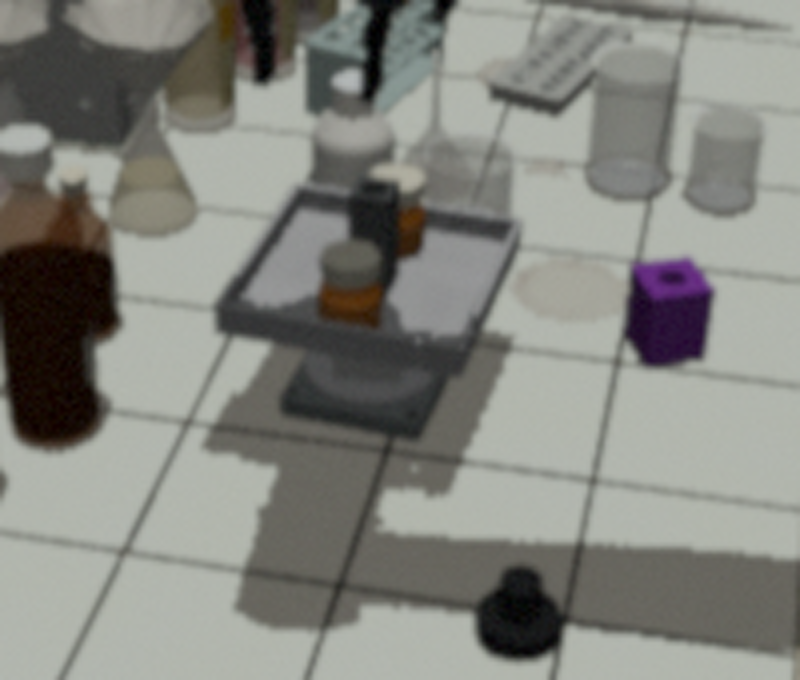

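View pics/n_w.png

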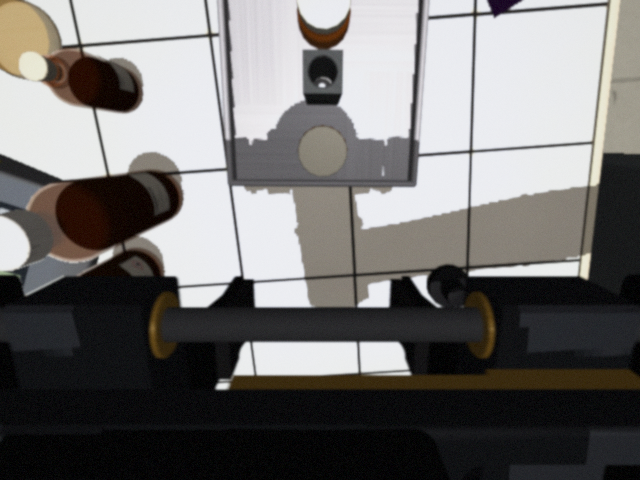

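Call:
drive_tool(moves=[[[-1, -6, 3, 2, 0], [-1, -12, 8, 4, 0], [-1, -18, 13, 6, 0], [-1, -21.4, 17.6, 6.3, 0], [-1, -21.4, 17.6, 6.3, 0]]])

```text
t: 35.88
position: [437.0, 108.6, 245.4]
tcp_rot: [[-0.074, -0.997, -0.003], [-0.997, 0.074, -0.002], [0.002, 0.002, -1.0]]
ft_force: [0.5, 0.1, 0.7]
opening: 1.0
```

Call:
drive_tool(moves=[[[-1, 0, 0, 0, 0], [-1, 0, 0, 0, 0]]])

```text
t: 36.12
position: [439.4, 108.0, 246.5]
tcp_rot: [[-0.075, -0.997, -0.001], [-0.997, 0.075, -0.001], [0.001, 0.001, -1.0]]
ft_force: [0.6, -0.8, -0.2]
opening: 0.999
```

```bash
python3 g.py 440 10 120 -94
python3 - <<'E'
from h import *
import pickle
c=pickle.load(open("c5.pkl","rb")); crop(c,215,0,425,190,4,"n_z.png")
c=cam("wrist"); cv2.imwrite("pics/o_w.png",c["img"])
pickle.dump(c,open("c6.pkl","wb"))
E
```

```text
t 36.12 pos [439.4 108.  246.5] yaw -94.28 open 0.999 F [ 0.6 -0.8 -0.2] q [ 0.6   0.07 -0.35  0.   -1.15 -0.68]
shift cm [ 9.75 -0.8  12.66] turn -0.28 tilt [-6.e-04 -9.e-04 -1.e+00]
```

View pics/o_w.png

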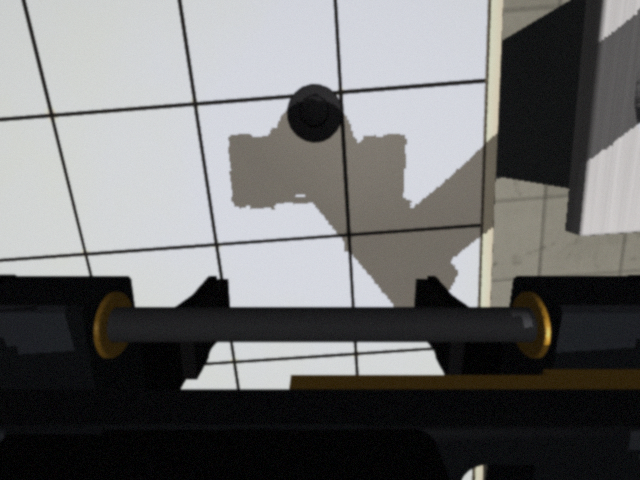

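View pics/n_z.png

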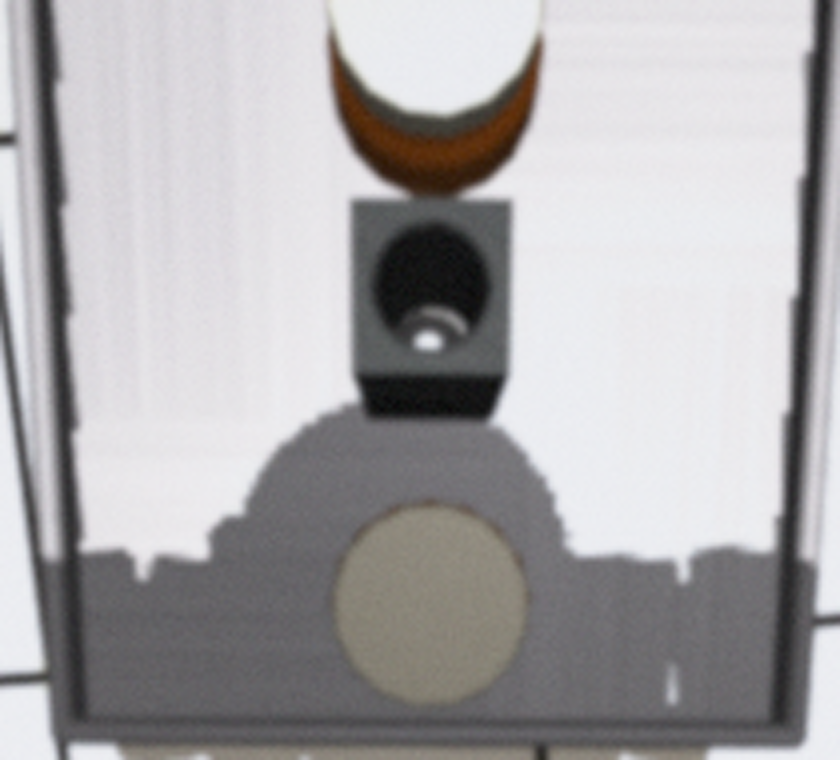

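Run:
```python
from h import *
import pickle
c=pickle.load(open("c5.pkl","rb")); b=lambda x,y:((x+.5)/4-.5+215,(y+.5)/4-.5)
q=[ray(c,b(*p),175)[:2] for p in((351,201),(512,201),(509,376),(355,376))]; print(np.round(q,1),np.mean(q,0),ray(c,b(432,289),175))
for z in(114,): print([ray(c,b(*p),z)[:2].round(1) for p in((60,745),(800,742))])
c=pickle.load(open("c6.pkl","rb")); im=np.clip(c["img"].astype(float)*2.2,0,255).astype(np.uint8); c["img"]=im; crop(c,275,70,355,150,7,"o_z.png")
```

```text
[[ 603.3 -253.1]
 [ 574.  -251. ]
 [ 576.3 -221.3]
 [ 605.1 -223.3]] [ 589.66883682 -237.16504152] [ 589.61425555 -237.28203345  175.        ]
[array([ 684.9, -153.7]), array([ 507.7, -141.9])]
```

View pics/o_z.png

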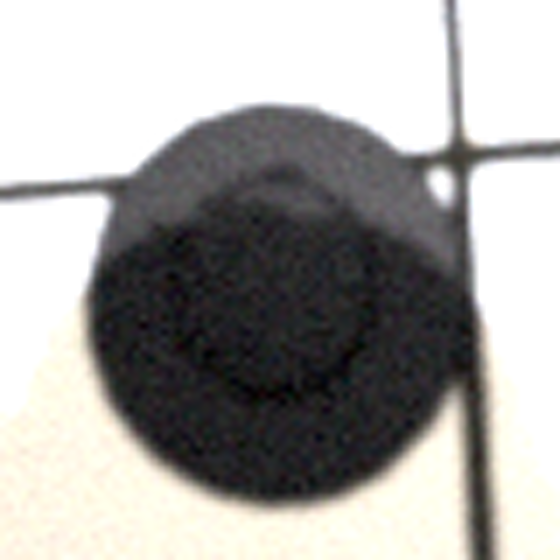

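```bash
python3 - <<'E'
from h import *
import pickle
c=pickle.load(open("c6.pkl","rb")); b=lambda x,y:((x+.5)/7-.5+275,(y+.5)/7-.5+70)
print(ray(c,b(280,292),48),ray(c,b(282,300),18),ray(c,b(282,300),14))
E
python3 g.py 437 9 110 -94.2
```

```text
[438.42117918   7.75417419  48.        ] [438.56328959   6.20388178  18.        ] [438.60676035   5.86231289  14.        ]
t 36.17 pos [439.6 107.9 246.6] yaw -94.33 open 0.996 F [-0.3 -0.3 -0.8] q [ 0.6   0.07 -0.35  0.   -1.15 -0.68]
shift cm [ 9.87 -0.49 13.66] turn -0.13 tilt [-5.e-04 -7.e-04 -1.e+00]
```

Call:
drive_tool(moves=[[[-0.6, 5, -0.1, 4, 0], [-0.6, 10.1, -0.1, 8, 0], [-0.6, 10.1, -0.2, 12, 0], [-0.6, 10.1, -0.35, 14, 0], [-0.6, 10.1, -0.35, 14, 0]]])

```text
t: 36.8
position: [434.5, 6.2, 105.4]
tcp_rot: [[-0.077, -0.997, -0.004], [-0.997, 0.077, -0.002], [0.002, 0.004, -1.0]]
ft_force: [-0.4, -0.0, 0.8]
opening: 0.805
```

Call:
drive_tool(moves=[[[-0.6, 0, 0, 0, 0], [-0.6, 0, 0, 0, 0]]])

```text
t: 37.05
position: [436.0, 8.0, 108.0]
tcp_rot: [[-0.074, -0.997, 0.002], [-0.997, 0.074, 0.001], [-0.001, -0.002, -1.0]]
ft_force: [0.6, 0.4, 0.1]
opening: 0.8
```

```bash
python3 g.py 438.5 7.3 22 -94.2
```

```text
t 37.05 pos [436.   8. 108.] yaw -94.24 open 0.8 F [0.6 0.4 0.1] q [ 0.39  0.19 -0.6   0.   -0.78 -0.47]
shift cm [ 0.06 -0.24  8.6 ] turn -0.04 tilt [ 2.3e-03  8.0e-04 -1.0e+00]
```

Call:
drive_tool(moves=[[[-0.6, 0.05, -0.25, 2.5, 0], [-0.6, 0.05, -0.25, 5, 0], [-0.6, 0.05, -0.25, 7.3, 0], [-0.6, 0.05, -0.25, 8.2, 0], [-0.6, 0.05, -0.25, 8.4, 0]]])

```text
t: 37.67
position: [437.9, 7.3, 23.2]
tcp_rot: [[-0.073, -0.997, 0.0], [-0.997, 0.073, 0.0], [-0.0, -0.0, -1.0]]
ft_force: [-0.1, 0.4, 0.1]
opening: 0.8
```

Call:
drive_tool(moves=[[[-0.6, 0, 0, 0, 0], [-0.6, 0, 0, 0, 0]]])

```text
t: 37.92
position: [438.1, 7.3, 23.7]
tcp_rot: [[-0.074, -0.997, 0.002], [-0.997, 0.074, 0.001], [-0.001, -0.002, -1.0]]
ft_force: [-0.4, 0.3, -0.5]
opening: 0.8
```

```bash
python3 g.py 438.5 7.3 22 -94.2
python3 - <<'E'
from h import *
c=cam("scene"); crop(c,240,200,340,290,6,"p_s.png")
E
```

```text
t 37.92 pos [438.1   7.3  23.7] yaw -94.23 open 0.8 F [-0.4  0.3 -0.5] q [ 0.39  0.35 -0.69  0.   -0.54 -0.46]
shift cm [-0.   -0.04  0.17] turn -0.03 tilt [ 1.7e-03  6.0e-04 -1.0e+00]
```

View pics/p_s.png

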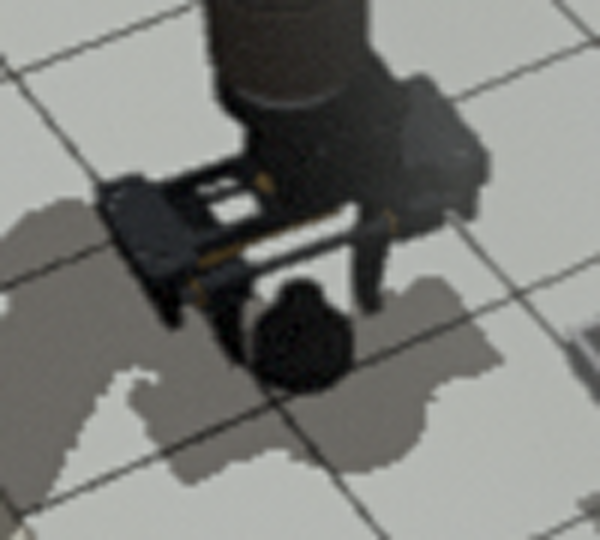

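Cap sits between the fingers (cap at ~(300,340) in the crop). Close and lift.

Call:
drive_tool(moves=[[[0.8, 0, 0, 0.1, 0], [0.8, 0, 0, 0.1, 0], [0.8, 0, 0, 0.1, 0], [0.8, 0, 0, 0.1, 0], [0.8, 0, 0, 0.1, 0]]], squeeze=15)

```text
t: 38.6
position: [437.7, 7.1, 21.9]
tcp_rot: [[-0.074, -0.997, 0.0], [-0.997, 0.074, 0.0], [-0.0, -0.0, -1.0]]
ft_force: [-0.8, 0.1, 0.1]
opening: 0.315
```

Call:
drive_tool(moves=[[[0.8, 0, 0, 0, 0], [0.8, 0, 0, 0, 0], [0.8, 0, 0, 0, 0]]])

```text
t: 38.98
position: [437.6, 7.1, 21.9]
tcp_rot: [[-0.074, -0.997, 0.0], [-0.997, 0.074, 0.0], [-0.0, -0.0, -1.0]]
ft_force: [0.6, 0.2, 0.8]
opening: 0.319
```

Call:
drive_tool(moves=[[[0.8, 0, 0, -3, 0], [0.8, 0, 0, -8, 0], [0.8, 0, 0, -13, 0], [0.8, 0, 0, -18, 0], [0.8, 0, 0, -22, 0]]])

```text
t: 39.6
position: [437.3, 7.1, 244.0]
tcp_rot: [[-0.074, -0.997, 0.001], [-0.997, 0.074, 0.001], [-0.001, -0.001, -1.0]]
ft_force: [0.6, 0.2, -0.8]
opening: 0.314
```

```bash
python3 g.py 589.7 -237.2 240 -94.2
python3 - <<'E'
from h import *
c=cam("wrist"); cv2.imwrite("pics/q_w.png",np.clip(c["img"].astype(float)*2,0,255).astype(np.uint8))
E
```

```text
t 39.6 pos [437.3   7.1 244. ] yaw -94.24 open 0.314 F [ 0.6  0.2 -0.8] q [ 0.39  0.04 -0.39 -0.   -1.14 -0.46]
shift cm [ 23.23 -17.01   0.4 ] turn -0.04 tilt [ 1.4e-03  7.0e-04 -1.0e+00]
```

View pics/q_w.png

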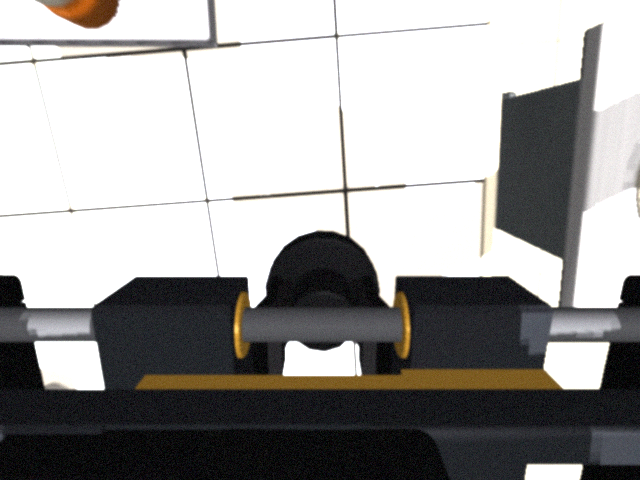

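Run:
```python
from h import *
c=cam("wrist"); s=readout.state();p=np.array(s["position"]);R=np.array(s["tcp_rot"])
im=c["img"].astype(float)*3; c["img"]=np.clip(im,0,255).astype(np.uint8); crop(c,255,215,395,315,5,"q_z.png")
for a in(28,): 
  for z in (22,4):
    print([proj(c,p+R@np.array([28*np.cos(t),28*np.sin(t),z])).round(1) for t in(-1.57,-.8,0,.8,1.57)])
```

```text
[array([270.4, 279.4]), array([284.3, 244.2]), array([322.8, 228.4]), array([361.3, 244.3]), array([375.1, 279.6])]
[array([265.3, 292.2]), array([280.5, 253.9]), array([322.9, 236.6]), array([365.2, 254. ]), array([380.2, 292.4])]
```

View pics/q_z.png

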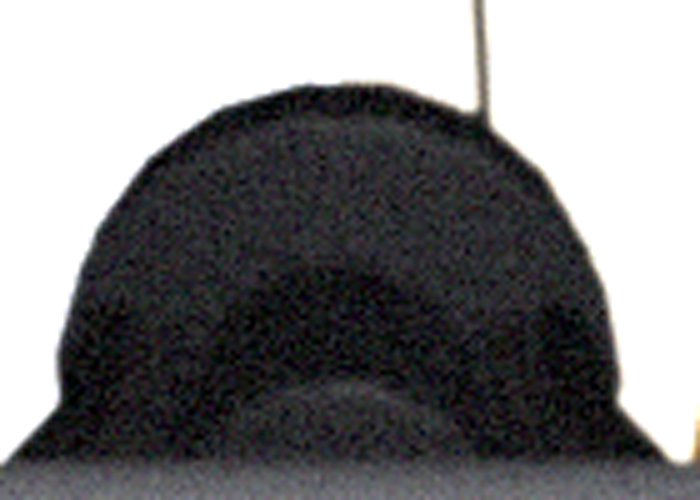

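Call:
drive_tool(moves=[[[0.8, 4, -3, 0, 0], [0.8, 8, -6, 0, 0], [0.8, 12, -9, 0, 0], [0.8, 16, -12, 0, 0], [0.8, 20, -15, 0, 0]]])

```text
t: 40.33
position: [572.5, -204.7, 240.4]
tcp_rot: [[-0.074, -0.997, -0.002], [-0.997, 0.074, 0.001], [-0.001, 0.002, -1.0]]
ft_force: [1.0, 0.8, 0.2]
opening: 0.318
```

Call:
drive_tool(moves=[[[0.8, 2.5, -1.5, 0, 0], [0.8, 3.3, -2, 0, 0], [0.8, 3.3, -2, 0, 0], [0.8, 3.3, -2, 0, 0]]])

```text
t: 40.83
position: [589.4, -236.8, 241.9]
tcp_rot: [[-0.073, -0.997, -0.0], [-0.997, 0.073, 0.0], [-0.0, 0.0, -1.0]]
ft_force: [-0.4, -0.1, -0.8]
opening: 0.312
```

```bash
python3 g.py 589.8 -238 202 -94.2
```

```text
t 40.83 pos [ 589.4 -236.8  241.9] yaw -94.18 open 0.312 F [-0.4 -0.1 -0.8] q [-0.13  0.39  0.07 -0.   -1.25  0.06]
shift cm [ 0.12 -0.05  3.99] turn 0.02 tilt [-4.e-04  4.e-04 -1.e+00]
```

Call:
drive_tool(moves=[[[0.8, 0.12, -0.05, 0.5, 0], [0.8, 0.12, -0.05, 1.3, 0], [0.8, 0.12, -0.05, 2.3, 0], [0.8, 0.12, -0.05, 3, 0], [0.8, 0.12, -0.05, 3.2, 0]]])

```text
t: 41.45
position: [589.9, -239.0, 208.9]
tcp_rot: [[-0.074, -0.997, -0.002], [-0.997, 0.074, 0.0], [-0.0, 0.002, -1.0]]
ft_force: [0.9, -0.2, -0.2]
opening: 0.319
```

Call:
drive_tool(moves=[[[0.8, 0, 0, 0, 0], [0.8, 0, 0, 0, 0]]])

```text
t: 41.7
position: [590.5, -239.2, 210.3]
tcp_rot: [[-0.074, -0.997, 0.001], [-0.997, 0.074, -0.0], [0.0, -0.001, -1.0]]
ft_force: [-0.2, 1.0, -0.6]
opening: 0.317
```

```bash
python3 g.py 589.8 -238 202 -94.2
python3 - <<'E'
from h import *
c=cam("scene"); crop(c,310,170,450,290,5,"r_s.png")
c=cam("side"); crop(c,260,120,380,230,5,"r_d.png")
E
```

```text
t 41.7 pos [ 590.5 -239.2  210.3] yaw -94.24 open 0.317 F [-0.2  1.  -0.6] q [-0.13  0.41  0.02  0.   -1.18  0.06]
shift cm [-0.11  0.08  0.83] turn -0.04 tilt [ 7.e-04 -2.e-04 -1.e+00]
```

View pics/r_s.png

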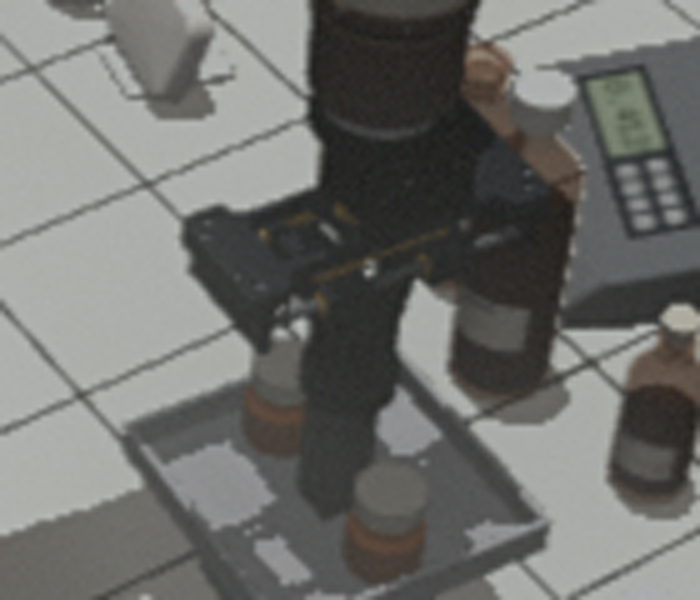

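View pics/r_d.png

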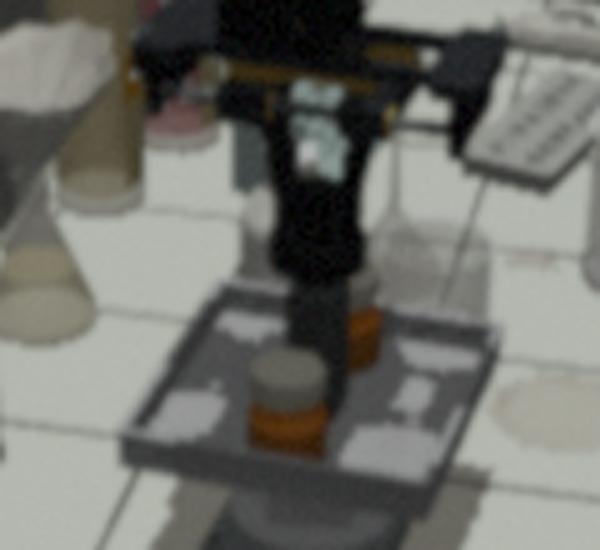

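Call:
drive_tool(moves=[[[0.8, -0.1, 0.06, 0.3, 0], [0.8, -0.1, 0.06, 0.6, 0], [0.8, -0.1, 0.06, 0.9, 0], [0.8, -0.1, 0.06, 0.9, 0], [0.8, -0.1, 0.06, 0.9, 0]]])

```text
t: 42.42
position: [589.8, -238.0, 200.9]
tcp_rot: [[-0.074, -0.997, 0.0], [-0.997, 0.074, -0.0], [0.0, -0.0, -1.0]]
ft_force: [0.5, -0.7, -1.4]
opening: 0.314
```

```bash
python3 g.py 589.8 -238 195 -94.2
```

```text
t 42.42 pos [ 589.8 -238.   200.9] yaw -94.23 open 0.314 F [ 0.5 -0.7 -1.4] q [-0.13  0.42  0.    0.   -1.16  0.06]
shift cm [-0.    0.    0.59] turn -0.03 tilt [ 1.e-04 -1.e-04 -1.e+00]
```

Call:
drive_tool(moves=[[[0.8, 0, 0, 0.2, 0], [0.8, 0, 0, 0.4, 0], [0.8, 0, 0, 0.6, 0], [0.8, 0, 0, 0.8, 0], [0.8, 0, 0, 0.8, 0]]])

```text
t: 43.05
position: [589.6, -238.0, 192.6]
tcp_rot: [[-0.074, -0.997, -0.0], [-0.997, 0.074, 0.0], [-0.0, 0.0, -1.0]]
ft_force: [-0.8, -0.2, -0.6]
opening: 0.319
```

Call:
drive_tool(moves=[[[0.8, 0, 0, 0.2, 0], [0.8, 0, 0, 0.4, 0], [0.8, 0, 0, 0.6, 0], [0.8, 0, 0, 0.8, 0], [0.8, 0, 0, 0.85, 0]]])

```text
t: 43.68
position: [589.6, -238.0, 184.2]
tcp_rot: [[-0.074, -0.997, -0.0], [-0.997, 0.074, 0.0], [-0.0, 0.0, -1.0]]
ft_force: [-0.6, -0.3, -0.4]
opening: 0.32
```

Call:
drive_tool(moves=[[[0.8, 0, 0, 0.05, 0], [0.8, 0, 0, 0.1, 0], [0.8, 0, 0, 0.15, 0], [0.8, 0, 0, 0.15, 0]]])

```text
t: 44.18
position: [589.8, -238.0, 183.0]
tcp_rot: [[-0.074, -0.997, 0.0], [-0.997, 0.074, -0.0], [0.0, -0.0, -1.0]]
ft_force: [-0.1, 0.5, -0.1]
opening: 0.317
```

Call:
drive_tool(moves=[[[0.8, 0, 0, 0.05, 0], [0.8, 0, 0, 0.1, 0], [0.8, 0, 0, 0.1, 0]]])

```text
t: 44.55
position: [589.9, -238.1, 183.0]
tcp_rot: [[-0.074, -0.997, 0.001], [-0.997, 0.074, -0.001], [0.001, -0.001, -1.0]]
ft_force: [-1.8, 1.6, 4.8]
opening: 0.312
```

Contact at z=183, as predicted. Release and retreat.

Call:
drive_tool(moves=[[[0, 0, 0, 0, 0], [-0.2, 0, 0, 0, 0], [-0.2, 0, 0, 0, 0], [-0.2, 0, 0, -1.5, 0], [-0.2, 0, 0, -4, 0]]])

```text
t: 45.18
position: [589.5, -238.1, 222.3]
tcp_rot: [[-0.074, -0.997, -0.002], [-0.997, 0.074, 0.0], [0.0, 0.002, -1.0]]
ft_force: [0.9, 0.6, -0.3]
opening: 0.595
```

Call:
drive_tool(moves=[[[-0.2, 0, 0, -4, 0], [-0.2, -1, 0, -8, 0], [-0.2, -5, 0, -10, 0], [-1, -10, 0, -11, 0], [-1, -14, 0, -11, 0]]])

```text
t: 45.8
position: [600.6, -97.0, 334.6]
tcp_rot: [[-0.074, -0.997, 0.004], [-0.997, 0.074, 0.0], [-0.0, -0.004, -1.0]]
ft_force: [0.2, 0.0, 0.3]
opening: 0.743
```

Call:
drive_tool(moves=[[[-1, -6, 0, 0, 0], [-1, -8, 0, 0, 0], [-1, -8, 0, 0, 0], [-1, -8, 0, 0, 0]]])

```text
t: 46.3
position: [606.0, -19.5, 332.4]
tcp_rot: [[-0.075, -0.997, 0.0], [-0.997, 0.075, -0.0], [0.0, -0.0, -1.0]]
ft_force: [0.6, -0.1, 0.5]
opening: 0.995
```

Run:
```python
from h import *
c=cam("scene"); crop(c,240,150,460,330,3.6,"s_s.png")
c=cam("side"); crop(c,230,130,430,280,4,"s_d.png")
c=cam("wrist"); cv2.imwrite("pics/s_w.png",c["img"])
```

```text
(no output)
```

View pics/s_s.png

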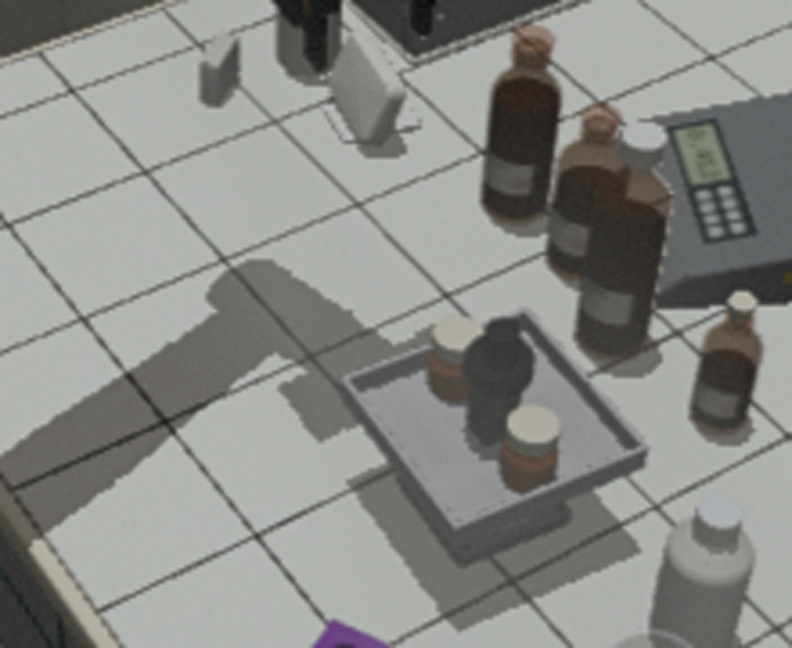

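View pics/s_d.png

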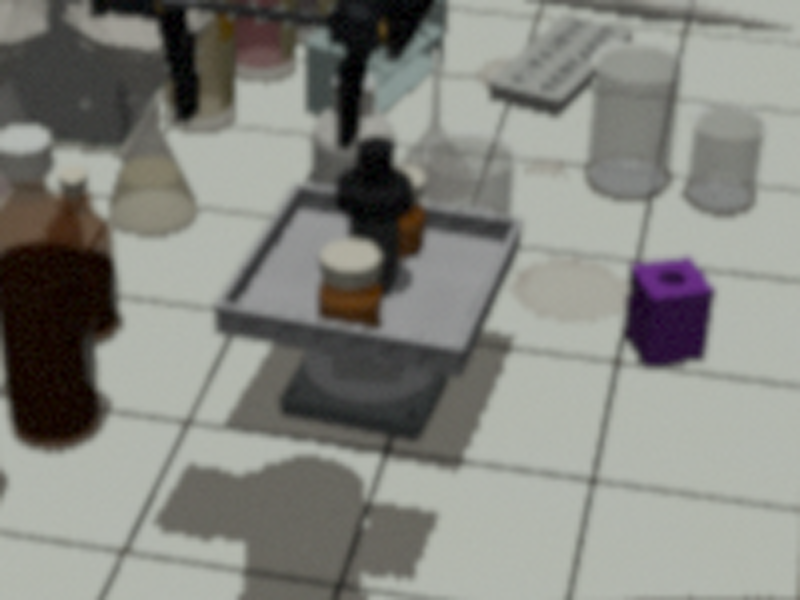

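View pics/s_w.png

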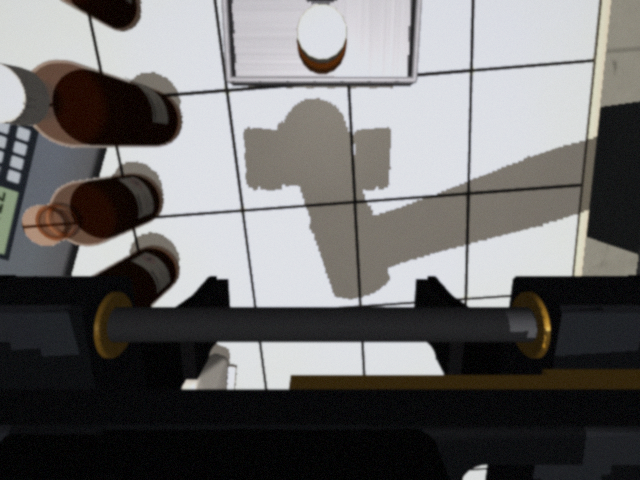

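The cap sits upright on the hub (scene crop ~(500,350)), both jars stand, and the tray is level. The bystanders and the purple block haven't moved. I'll hand it in.

```bash
python3 -c "
from rig import workorder,readout
print(workorder.hand_in()); print(readout.state()['t'])"
```

```text
the job is handed in; nothing more can be done
None
the job is handed in; nothing more can be done
```

The spindle stage is set up and the job is handed in, at about 46 s of the 210 s allowed; hand-in gives no verdict.

- **Order of work:** I put the spacer over the spindle onto the deck first. Then I stood both jars that were present in the tray, on either side of the hub. I carried the loaded tray over by its hub onto the spacer, then put the cap on the hub and let go.
- **Seating:** Each part made contact at the height I had worked out for it. I felt no sideways contact at the spindle or the hub. The contact forces I read were all under about 5 N.
- **Last pictures:** The side and scene views show the tray level on the spacer, both jars upright, and the cap straight on the hub. The purple block and the bystanders in view look unmoved, and the gripper is well clear.
- **Disagreement:** In the wrist view, held parts appeared up to about 1.5 mm off from where the arm readings put them. That is within the stated calibration and the fits. I split the difference for the cap, and it went on freely.

I saw no sign of the spacer or the cap being knocked aside during the run.

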